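Load the pickles at a sushi class table

ROBOT

A 6-joint arm with a two-finger parallel gripper is mounted at the origin on the work surface. World frame = base frame: x ahead of the robot, y to its left, z up, the work surface at z = 0. Lengths are in m, angles in degrees, forces in N, time in s.
With the tool pointing down it reaches from about 0.4 to 0.825 m from the base axis. Payload 7 kg.
Tool frame: the origin (TCP) lies at the very end of the fingers, on their centre line; the grasp point (between the pads) lies 19 mm behind it; x points along the fingers, z is the direction in which the jaws open and shut, and the axes are right-handed (so a half turn about x gives the same grasp; the last joint's range is limited). The gripper opens to 88 mm and grips with 3 to 60 N. Pads are 19 mm wide; open, the fingers measure 130 mm over their backs; the gripper's body (78 mm by 193 mm) begins 47 mm behind the grasp point.
Start: joints at [-54.654, 20.546, 0.682, 0, -70.136, -16.507], TCP at [0.218, -0.639, 0.201] pointing down, gripper open.
Joint ranges: [-176.03, 176.03], [-82.01, 121.73], [-58.28, 71.71], [-173.87, 95.51], [-174.79, -0.11], [-173.66, 173.66]. Speed limits (degrees/s): [136.94, 136.94, 172.46, 180, 180, 180].

INTERFACE

Orientations are given as [roll, pitch, yaw] about the fixed x, y, z axes, in that order (R = Rz(yaw) Ry(pitch) Rx(roll)).
In Python, from plant import sensors, cams, workorder gives the robot as it stands. The module is installed in compiled form; this text tells all that it offers.
- The arm moves only by the shell command python3 -m handwheel 'ROWS' [OPENING] [FORCE]. ROWS is JSON, one flat list of numbers, 4 for each row, row after row: the shift along the tool's x, y, z in cm, then the turn about the tool's x in degrees. A call has exactly 10 rows; each row is the pose to reach, as a shift and turn from the pose commanded when the call began, along the tool's axes at that moment; what a row does not reach only later rows make up. A row lasts 1/8 s, in which the tool goes at most 62.5 mm and 10.7 degrees, less where a joint would pass 70% of its speed; a pose out of reach is approached as far as the arm can. A call with a gripper value outside its range is refused whole. OPENING is the finger opening in cm, from 0 to 8.76, set as the call begins (- or left out, the last holds). The fingers move at their own pace and stop on an object; FORCE is the grip in N (left out, the last holds). Time passes only in rows, so rows that repeat a pose let the fingers close, or fill a call up. It gives the time, the measured TCP pose, the force and the opening at its end, in the units of the state.
- sensors.get_state(): the state, without advancing time (a new reading comes with each control period).
- cams.capture(name): name is "side" or "top"; returns a dict with "image" (384x512x3 uint8, red, green, blue), "fov_y" (degrees; the focal length in pixels is half the picture's height over the tangent of half this angle, whatever the lens; pixels are square), "cx", "cy" (the principal point, pixels), "D" ([k1, k2, p1, p2, k3] as OpenCV has them; the pictures are not rectified), "xyz" and "rotation" of the camera in the world. Camera axes: x right, y down, z forward; pixel columns grow to the right and rows downward; lengths in m; the calibration is good to about 2 mm. A picture is of the moment at which its call begins. There is no depth.
- workorder.close_job(): hands the job in, once; it reports no verdict.
The state is a dict: "time_s": time; "joints": joint angles; "qd": joint speeds; "joint_torque": joint torques, N m; "tcp_pos": TCP position; "eef_rot": TCP orientation; "contact_force": force on the tool from outside, world axes, zero at the start; "moment": the same for the moment, N m; "gripper_width": finger opening in m.
Only numpy, scipy, OpenCV 4.12 (cv2) and the standard library are available. Lean on these libraries where they do the work, as an engineer would, in place of code of your own. Each camera call takes 0.05 s, during which the arm holds its last target.

TASK

Get this batch of pickles ready: first gather every carrot chunk from the cutting board into the wooden tray with the radish chunks, then hold the tray over the white tub and tip it over its open end so that all the chunks end up in the tub, and set the empty tray flat back in the middle of its bamboo mat. At any time, stand each cucumber from the sloping rack end-down in a well of its own in the blue crock. Leave the scale, the bowl and the spice jar alone.

Things in the scene. Friction and masses are not known exactly. Their poses are not given: they have to be found in the camera images.
- tray: wooden chopping tray, 172 mm long, 176 mm wide, floor 6 mm thick, walls 6 mm thick and 40 mm high on three sides; the front end (+x) is open, with no wall; a dark bar handle stands out behind the rear wall (-x). Origin under the floor, 80 mm behind the open front edge and in the middle of the width; x towards the open end, z up. About 0.25 kg empty. Wet pieces slide off a tilt of about 30 degrees
- tray_handle (a point): centre of the tray's handle bar: 52 mm long along the tray's x, 22 mm wide (y), 26 mm tall; 115 mm behind the tray's origin and 36 mm above the underside
- tray_mouth (a point): middle of the tray's open front edge, on the upper side of the floor (80 mm ahead of the tray's origin, 6 mm above the underside)
- mat: flat bamboo mat, 300 x 210 mm and 4 mm thick (slats stand 1 mm higher), fixed; origin under its centre, x along its length; the tray starts on it
- tub: white open pickling tub, 200 mm (x) by 210 mm (y), 100 mm high, walls and floor 5 mm, fixed; origin under its centre, z up
- board: pale wooden cutting board, 130 mm (x) by 360 mm (y), 18 mm thick, fixed; origin under its centre
- crock: square blue stoneware crock, 107 x 107 mm and 110 mm high, open above, fixed, with a cross divider making four wells, each 46 x 46 mm, 105 mm deep; walls and divider 5 mm; origin under its centre, x and y along its sides, well centres at x, y = +-25.5 mm
- rack: wooden draining rack, base 170 x 170 mm, fixed; origin under the base centre; its board slopes up at 45 degrees towards its +x and holds up to three cucumbers side by side 52 mm apart (y), between ribs, each resting on a stop at its lower end; cucumber centres are 83 mm above the table and upper ends about 136 mm
- daikon1: chunk of white radish, an upright hexagonal prism, 44 mm across flats (51 mm across corners), 50 mm tall, about 50 g; origin at its centre, z along the prism axis, corners at 0, 60, 120.. degrees from its x axis (so faces at 30, 90, 150.. degrees); starts standing near the rear wall of the tray; may be absent
- daikon2: chunk of white radish, an upright hexagonal prism, 44 mm across flats (51 mm across corners), 50 mm tall, about 50 g; origin at its centre, z along the prism axis, corners at 0, 60, 120.. degrees from its x axis (so faces at 30, 90, 150.. degrees); starts standing near the rear wall of the tray; may be absent
- daikon3: chunk of white radish, an upright hexagonal prism, 44 mm across flats (51 mm across corners), 50 mm tall, about 50 g; origin at its centre, z along the prism axis, corners at 0, 60, 120.. degrees from its x axis (so faces at 30, 90, 150.. degrees); starts standing near the rear wall of the tray; may be absent
- carrot1: orange carrot chunk, same hexagonal prism (44 mm across flats, 51 mm across corners, 50 mm tall, about 50 g); origin at its centre, z along the prism axis, corners at 0, 60.. degrees from its x axis; starts standing on the cutting board; may be absent
- carrot2: orange carrot chunk, same hexagonal prism (44 mm across flats, 51 mm across corners, 50 mm tall, about 50 g); origin at its centre, z along the prism axis, corners at 0, 60.. degrees from its x axis; starts standing on the cutting board; may be absent
- carrot3: orange carrot chunk, same hexagonal prism (44 mm across flats, 51 mm across corners, 50 mm tall, about 50 g); origin at its centre, z along the prism axis, corners at 0, 60.. degrees from its x axis; starts standing on the cutting board; may be absent
- cucumber1: dark green mini cucumber, a round rod 26 mm thick and 150 mm long with round ends, about 80 g; origin at its centre, z along its length (as it starts, towards its upper end); starts lying in the sloping rack, 45 degrees above level, its upper 65 mm or so free of the rack; may be absent
- cucumber2: dark green mini cucumber, a round rod 26 mm thick and 150 mm long with round ends, about 80 g; origin at its centre, z along its length (as it starts, towards its upper end); starts lying in the sloping rack, 45 degrees above level, its upper 65 mm or so free of the rack; may be absent
- cucumber3: dark green mini cucumber, a round rod 26 mm thick and 150 mm long with round ends, about 80 g; origin at its centre, z along its length (as it starts, towards its upper end); starts lying in the sloping rack, 45 degrees above level, its upper 65 mm or so free of the rack; may be absent
- scale: white kitchen scale, 110 x 150 x 28 mm, bystander; origin under its centre
- bowl: small white bowl, 110 mm across, 45 mm high, bystander; origin under its centre
- spice: small spice jar with a red cap, 44 mm across, 85 mm high, bystander; origin under its centre
Things that resemble listed ones, but are neither listed nor needed, are in the scene too. What is shaped like the cucumber3 but purple is not meant. Leave any black look-alike of the carrot2 alone.

How it is judged (in metres and radians):
On the way, in this order (a step that is already met when the one before it is completed fails the run):
1. every chunk (carrot and radish) lies in the level tray at once (x of daikon1 in the frame of tray between -0.09 and 0.09 m and y of daikon1 in the frame of tray between -0.09 and 0.09 m and z of daikon1 in the frame of tray between 0 and 0.09 m and x of daikon2 in the frame of tray between -0.09 and 0.09 m and y of daikon2 in the frame of tray between -0.09 and 0.09 m and z of daikon2 in the frame of tray between 0 and 0.09 m and x of daikon3 in the frame of tray between -0.09 and 0.09 m and y of daikon3 in the frame of tray between -0.09 and 0.09 m and z of daikon3 in the frame of tray between 0 and 0.09 m and x of carrot1 in the frame of tray between -0.09 and 0.09 m and y of carrot1 in the frame of tray between -0.09 and 0.09 m and z of carrot1 in the frame of tray between 0 and 0.09 m and x of carrot2 in the frame of tray between -0.09 and 0.09 m and y of carrot2 in the frame of tray between -0.09 and 0.09 m and z of carrot2 in the frame of tray between 0 and 0.09 m and x of carrot3 in the frame of tray between -0.09 and 0.09 m and y of carrot3 in the frame of tray between -0.09 and 0.09 m and z of carrot3 in the frame of tray between 0 and 0.09 m and angle between tray's own z axis and vertical below 0.2 rad), for 0.2 s.
2. the tray is held tilted by more than 26 degrees with the middle of its open edge above the tub (x of tray_mouth in the frame of tub between -0.115 and 0.115 m and y of tray_mouth in the frame of tub between -0.12 and 0.12 m and z of tray_mouth in the frame of tub between 0.06 and 0.35 m and angle between tray's own z axis and vertical above 0.45 rad), for 0.1 s.
At the end, for the whole second after the job is handed in: All chunks present lie at rest inside the tub, below its rim. Every cucumber present stands in the crock, its lower end down in a well and its length within 20 degrees of upright. The tray lies flat (within 3 degrees) on the mat, its origin within 70 mm of the mat's centre, at rest (x of daikon1 in the frame of tub between -0.1 and 0.1 m and y of daikon1 in the frame of tub between -0.105 and 0.105 m and z of daikon1 in the frame of tub between 0 and 0.1 m and linear speed of each of daikon1, daikon2, daikon3, carrot1, carrot2, carrot3 below 0.05 m/s and x of daikon2 in the frame of tub between -0.1 and 0.1 m and y of daikon2 in the frame of tub between -0.105 and 0.105 m and z of daikon2 in the frame of tub between 0 and 0.1 m and x of daikon3 in the frame of tub between -0.1 and 0.1 m and y of daikon3 in the frame of tub between -0.105 and 0.105 m and z of daikon3 in the frame of tub between 0 and 0.1 m and x of carrot1 in the frame of tub between -0.1 and 0.1 m and y of carrot1 in the frame of tub between -0.105 and 0.105 m and z of carrot1 in the frame of tub between 0 and 0.1 m and x of carrot2 in the frame of tub between -0.1 and 0.1 m and y of carrot2 in the frame of tub between -0.105 and 0.105 m and z of carrot2 in the frame of tub between 0 and 0.1 m and x of carrot3 in the frame of tub between -0.1 and 0.1 m and y of carrot3 in the frame of tub between -0.105 and 0.105 m and z of carrot3 in the frame of tub between 0 and 0.1 m and x of cucumber1 in the frame of crock between -0.052 and 0.052 m and y of cucumber1 in the frame of crock between -0.052 and 0.052 m and z of cucumber1 in the frame of crock between 0.06 and 0.1 m and angle between the z axis of each of cucumber1, cucumber2, cucumber3 and the z axis of crock, either way round below 0.35 rad and x of cucumber2 in the frame of crock between -0.052 and 0.052 m and y of cucumber2 in the frame of crock between -0.052 and 0.052 m and z of cucumber2 in the frame of crock between 0.06 and 0.1 m and x of cucumber3 in the frame of crock between -0.052 and 0.052 m and y of cucumber3 in the frame of crock between -0.052 and 0.052 m and z of cucumber3 in the frame of crock between 0.06 and 0.1 m and horizontal distance between tray and mat below 0.07 m and angle between tray's own z axis and vertical below 0.06 rad and height (world z) of tray below 0.012 m and linear speed of tray below 0.03 m/s); the robot touches nothing.
It fails at once if the scale is moved more than 30 mm (distance of scale from where it was at the start of the episode above 0.03 m).
It fails at once if the bowl is moved more than 30 mm (distance of bowl from where it was at the start of the episode above 0.03 m).
It fails at once if the spice is moved more than 30 mm (distance of spice from where it was at the start of the episode above 0.03 m).
Of daikon1, daikon2, daikon3 only 1 to 3 are there at a start; the rules pass over those that are not, and their reading is None.
Of carrot1, carrot2, carrot3 only 2 to 3 are there at a start; the rules pass over those that are not, and their reading is None.
Of cucumber1, cucumber2, cucumber3 only 2 to 3 are there at a start; the rules pass over those that are not, and their reading is None.
At some moment in a run one of carrot1, carrot2, carrot3 may be knocked a few centimetres aside while the robot is not near it.
It also fails if it takes over 208 s, if anything falls off the work surface, if the arm or the gripper's body presses on something with over 40 N, if the wrist force passes 120 N, or if a joint passes its speed limit or range.

## Working session

There is one attempt and no reset: what is moved stays moved. The work goes in short steps, Python scripts to look and compute and a shell command to move; the robot and the scene stay as the last step left them, time stands still between calls to the robot, and variables do not carry over. Pictures are saved under pics/ and viewed, and the job is handed in when it is done.

```bash
mkdir -p pics; ls
cat > h.py <<'E'
import numpy as np, cv2, json
from plant import sensors, cams, workorder
from scipy.spatial.transform import Rotation as R
def cap(name,fn=None):
    c=cams.capture(name)
    if fn: cv2.imwrite('pics/'+fn,c['image'][:,:,::-1])
    import pickle; pickle.dump(c,open('last_%s.pkl'%name,'wb'))
    return c
def K(c):
    H=c['image'].shape[0]; f=H/2/np.tan(np.radians(c['fov_y'])/2)
    return np.array([[f,0,c['cx']],[0,f,c['cy']],[0,0,1.]])
def Rc(c):
    r=np.array(c['rotation'],float)
    return r if r.shape==(3,3) else R.from_euler('xyz',r,degrees=True).as_matrix()
def px2w(c,uv,z):
    uv=np.array(uv,float).reshape(-1,1,2)
    n=cv2.undistortPoints(uv,K(c),np.array(c['D'],float)).reshape(-1,2)
    d=np.c_[n,np.ones(len(n))]@Rc(c).T
    o=np.array(c['xyz']); z=np.broadcast_to(z,len(d))
    return o+d*((z-o[2])/d[:,2])[:,None]
def w2px(c,P):
    P=np.array(P,float).reshape(-1,3); r=Rc(c).T
    return cv2.projectPoints(P,cv2.Rodrigues(r)[0],-r@np.array(c['xyz']),K(c),np.array(c['D'],float))[0].reshape(-1,2)
E
python3 - <<'E'
from h import *
print(sensors.get_state())
for n in('side','top'):
    c=cap(n,n+'0.png'); print({k:v for k,v in c.items() if k!='image'})
E
```

```text
pics
{'time_s': 0.0, 'joints': array([-5.46534973e+01,  2.05890391e+01,  6.32924578e-01, -2.13759832e-02,
       -7.01325621e+01, -1.65071647e+01]), 'qd': array([ 0.0045102 ,  0.06134708, -0.00445141,  0.04119143,  0.04789701,
        0.14191429]), 'joint_torque': array([ 9.13797812e-04, -5.82720208e+01,  2.93062913e+01,  6.99699104e+00,
        6.91094989e-03, -1.58930366e-04]), 'tcp_pos': array([ 0.21778427, -0.63835016,  0.20043933]), 'eef_rot': array([  3.74075533,  89.90907435, 112.57281324]), 'contact_force': array([ 0.73941809, -0.89389524, -0.3639709 ]), 'moment': array([0.03176348, 0.04849552, 0.00229254]), 'gripper_width': 0.0875955959028069}
{'fov_y': 42.680560128764085, 'cx': 255.24945625948615, 'cy': 196.00787484754233, 'D': array([0.06886653, 0.        , 0.        , 0.        , 0.        ]), 'xyz': array([-0.11468346,  0.75141612,  1.22176929]), 'rotation': array([-137.81902244,    0.85022149, -141.284444  ])}
{'fov_y': 42.39958904559369, 'cx': 257.76145116829787, 'cy': 202.1893575632744, 'D': array([-0.07531257,  0.        ,  0.        ,  0.        ,  0.        ]), 'xyz': array([ 0.28417639, -0.04316197,  1.51740446]), 'rotation': array([-169.85563392,    0.1712104 ,  -90.31765562])}
```

View pics/side0.png

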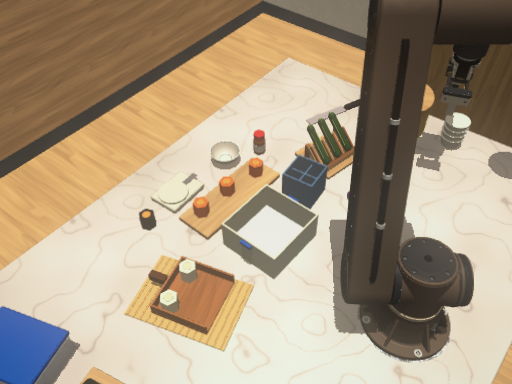

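View pics/top0.png

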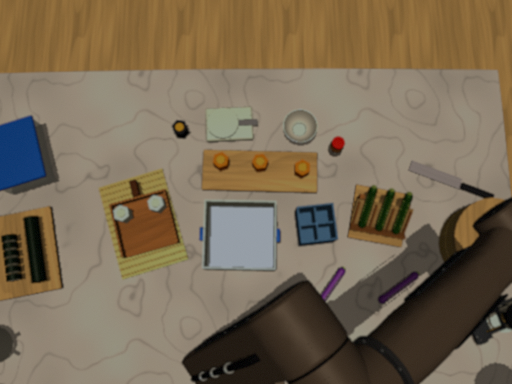

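The side view shows three carrots on the board at (201,206), (227,185) and (256,166), two radishes in the tray at (188,268) and (168,298), and three cucumbers on the rack around (330,138). The look-alikes are a black chunk at side (148,218) / top (181,128) and purple rods at top (333,283) and (398,288). I'll enlarge to confirm these.

Run:
```python
from h import *
a=cv2.imread('pics/top0.png')
cv2.imwrite('pics/t1.png',cv2.resize(a[100:290,90:290],None,fx=4,fy=3.9/3.9*3.15,interpolation=cv2.INTER_CUBIC))
cv2.imwrite('pics/t1.png',cv2.resize(a[135:285,90:290],(800,600),interpolation=cv2.INTER_CUBIC))
cv2.imwrite('pics/t2.png',cv2.resize(a[100:250,190:390],(800,600),interpolation=cv2.INTER_CUBIC))
cv2.imwrite('pics/t3.png',cv2.resize(a[160:265,290:430],(800,600),interpolation=cv2.INTER_CUBIC))
b=cv2.imread('pics/side0.png')
cv2.imwrite('pics/s1.png',cv2.resize(b[130:355,120:420],(800,600),interpolation=cv2.INTER_CUBIC))
```

```text
(no output)
```

View pics/t1.png

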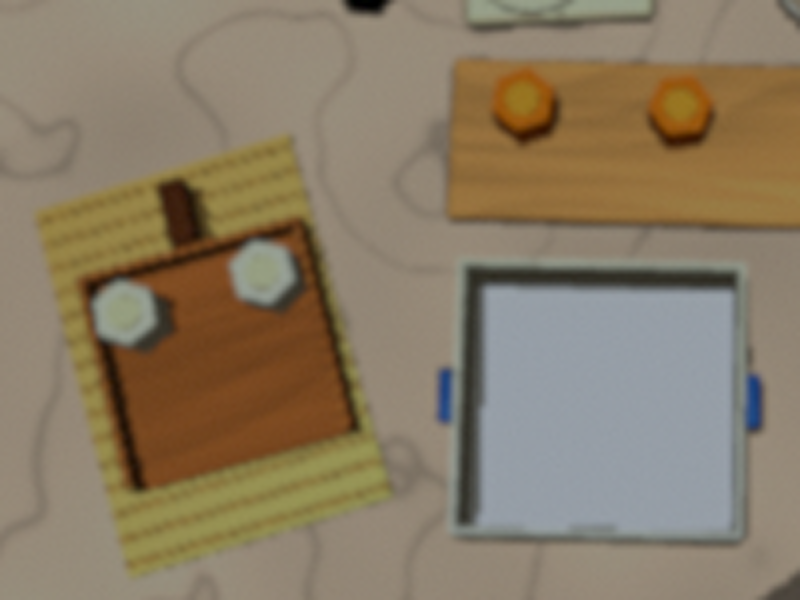

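View pics/t2.png

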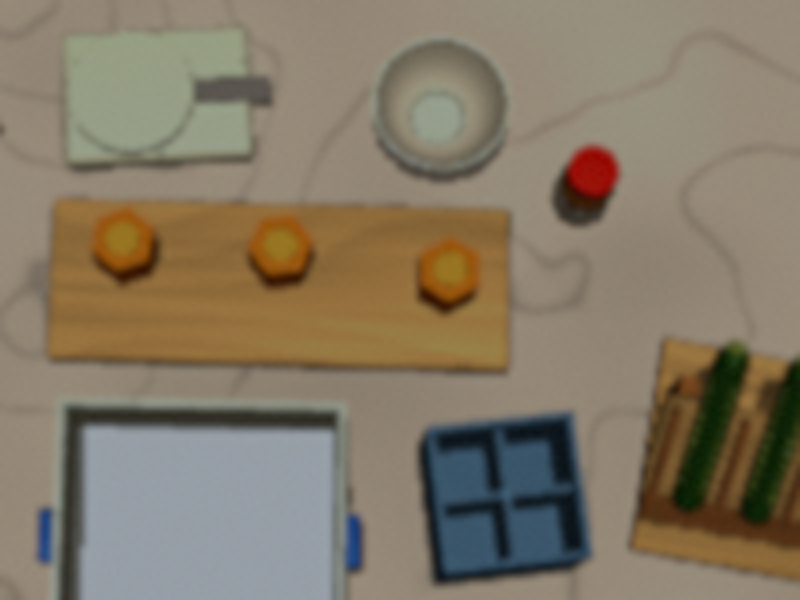

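View pics/t3.png

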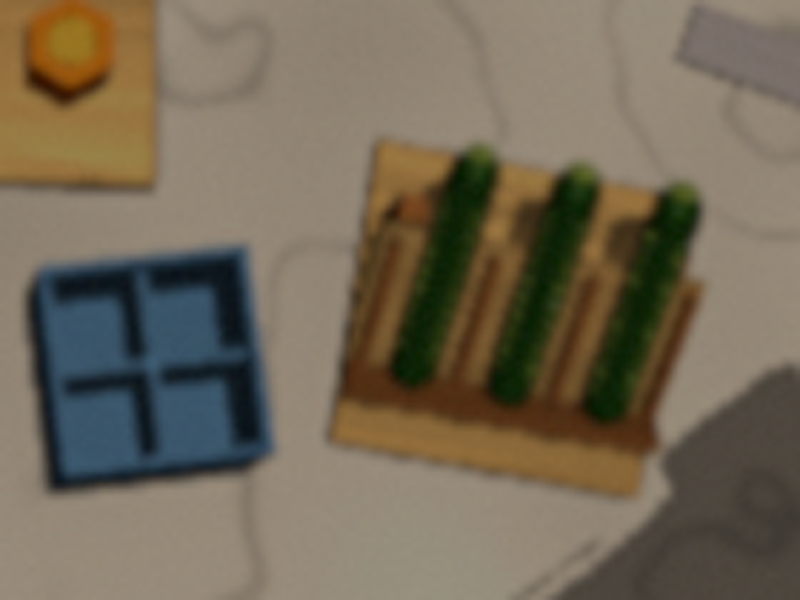

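View pics/s1.png

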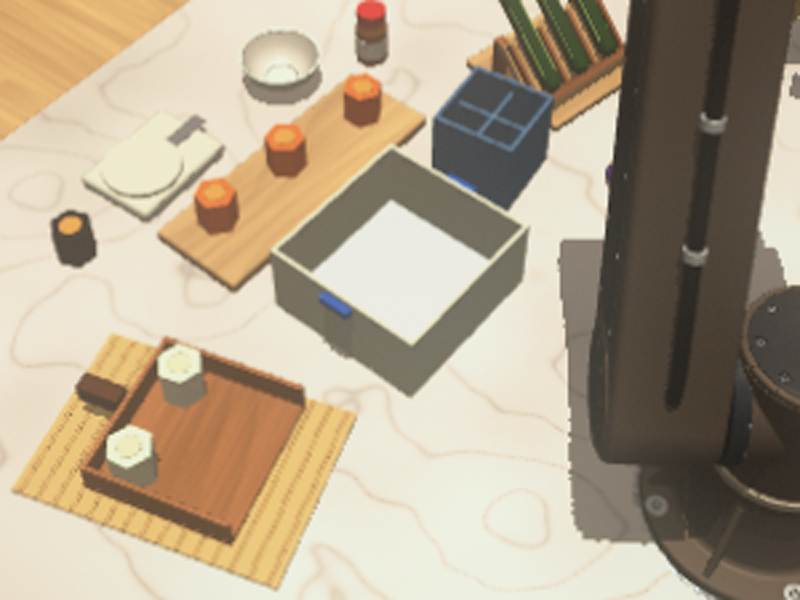

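```bash
cat > fit.py <<'E'
from h import *
import pickle
c=pickle.load(open('last_top.pkl','rb')); s=pickle.load(open('last_side.pkl','rb'))
def T(k,p):
    p=np.array(p,float)
    if k==1: return (p+.5)/4-.5+[90,135]
    if k==2: return (p+.5)/4-.5+[190,100]
    if k==3: return (p+.5)/(800/140)-.5+[290,160]
def S1(p): return (np.array(p,float)+.5)/(800/300)-.5+[120,130]
def rigid(name,model,topuv,sideuv=None,smodel=None,z0=0):
    from scipy.optimize import least_squares
    model=np.array(model,float)
    def f(p,full=False):
        r=R.from_euler('z',p[2]).as_matrix()
        w=lambda m:np.array(m)@r.T+[p[0],p[1],z0]
        e=(w2px(c,w(model))-topuv)
        if sideuv is not None: e=np.vstack([e,w2px(s,w(smodel))-sideuv])
        return e.ravel()
    best=min((least_squares(f,[.55,0,a],x_scale=[.1,.1,1]) for a in np.radians([0,90,180,-90])),key=lambda q:q.cost)
    p=best.x; print(name,np.round(p[:2],4),'yaw',round(np.degrees(p[2])%360,1),'rms px',round(np.sqrt(2*best.cost/len(best.fun)),2)); return p
h=.04
tray=rigid('tray',[[-.092,-.088,.04+.0],[-.092,.088,.04],[.08,-.088,.04],[.08,.088,.04]],T(1,[[84,280],[303,222],[137,490],[357,430]]),z0=.005)
tray=rigid('traywith side',[[-.092,-.088,.04],[-.092,.088,.04]],T(1,[[84,280],[303,222]]),S1([[83,474],[167,340],[232,537],[304,390]]),[[-.092,-.088,.04],[-.092,.088,.04],[.08,-.088,.04],[.08,.088,.04]],z0=.005)
rigid('mat',[[-.15,-.105,.004],[-.15,.105,.004],[.15,-.105,.004],[.15,.105,.004]],T(1,[[37,213],[292,135],[130,575],[391,493]]))
rigid('tub',[[.1,.105,.1],[.1,-.105,.1],[-.1,-.105,.1],[-.1,.105,.1]],T(1,[[457,258],[747,261],[745,542],[450,537]]),S1([[273,255],[388,148],[527,230],[412,345]])[[0,1,2,3]],[[.1,.105,.1],[.1,-.105,.1],[-.1,-.105,.1],[-.1,.105,.1]])
rigid('crock',[[.0535,.0535,.11],[.0535,-.0535,.11],[-.0535,-.0535,.11],[-.0535,.0535,.11]],T(3,[[40,270],[247,247],[270,453],[55,485]]))
rigid('rack',[[.085,.085,0.01],[.085,-.085,0.01],[-.085,.085,0.01],[-.085,-.085,0.01]],T(3,[[378,143],[705,190],[332,440],[635,495]]))
for n,p in(('d1',T(1,[125,309])),('d2',T(1,[263,268]))): print(n,px2w(c,p,.061)[0])
for n,p in(('c1',T(2,[123,240])),('c2',T(2,[281,246])),('c3',T(2,[449,268]))): print(n,px2w(c,p,.068)[0])
for n,p in(('d',S1([180,362])),('d',S1([130,443]))): print(n,px2w(s,p,.061)[0])
for p in S1([[216,190],[285,136],[363,88]]): print('c side',px2w(s,p,.068)[0])
for a,b in (([480,160],[412,372]),([577,176],[511,390]),([680,195],[605,408])):
    print('cuc up',px2w(c,T(3,a),.132)[0],'low',px2w(c,T(3,b),.034)[0])
for n,p in (('bowl',T(2,[440,105])),('spice',T(2,[592,172])),('scale',T(2,[158,97]))): print(n,px2w(c,p,.03)[0])
E
python3 fit.py
```

```text
tray [0.4796 0.2996] yaw 195.5 rms px 1.0
traywith side [0.4737 0.3064] yaw 194.7 rms px 1.31
mat [0.4937 0.3176] yaw 196.9 rms px 0.66
tub [0.4433 0.0141] yaw 359.1 rms px 0.92
crock [ 0.474  -0.2082] yaw 5.4 rms px 0.63
rack [ 0.512  -0.4159] yaw 348.4 rms px 1.36
d1 [0.51777853 0.37035511 0.061     ]
d2 [0.54837496 0.26700699 0.061     ]
c1 [0.67501093 0.0720896  0.068     ]
c2 [ 0.66951506 -0.04735217  0.068     ]
c3 [ 0.65167002 -0.17389397  0.068     ]
d [0.54279878 0.26633098 0.061     ]
d [0.51429957 0.36758898 0.061     ]
c side [0.67488304 0.06812756 0.068     ]
c side [ 0.66869432 -0.04877436  0.068     ]
c side [ 0.64605905 -0.17328031  0.068     ]
cuc up [ 0.57261082 -0.37286498  0.132     ] low [ 0.47849139 -0.35453796  0.034     ]
cuc up [ 0.56416179 -0.42158099  0.132     ] low [ 0.46848004 -0.4069577   0.034     ]
cuc up [ 0.55416304 -0.47336085  0.132     ] low [ 0.45847247 -0.45678415  0.034     ]
bowl [ 0.79341587 -0.17323981  0.03      ]
spice [ 0.73808482 -0.29104712  0.03      ]
scale [0.80140448 0.04859243 0.03      ]
```

```bash
cat > cuc.py <<'E'
from h import *
import pickle
from scipy.optimize import least_squares
c=pickle.load(open('last_top.pkl','rb')); s=pickle.load(open('last_side.pkl','rb'))
def mask(im,roi):
    x0,y0,x1,y1=roi; hsv=cv2.cvtColor(im,cv2.COLOR_RGB2HSV)
    m=((hsv[...,0]>35)&(hsv[...,0]<85)&(hsv[...,1]>70)).astype(np.uint8)
    q=np.zeros_like(m); q[y0:y1,x0:x1]=m[y0:y1,x0:x1]
    return cv2.morphologyEx(q,cv2.MORPH_CLOSE,np.ones((3,3),np.uint8))
for n,cc,roi in(('top',c,(345,175,420,250)),('side',s,(300,105,360,170))):
    m=mask(cc['image'],roi); k,l,st,ce=cv2.connectedComponentsWithStats(m)
    for i in range(1,k):
        if st[i,4]>40:
            ys,xs=np.where(l==i); cv=np.cov(np.c_[xs,ys].T); w,v=np.linalg.eigh(cv); print(n,st[i],ce[i].round(1),(v[:,1]).round(3),np.sqrt(w*12).round(1) if 0 else '')
E
python3 cuc.py
python3 - <<'E'
import cv2
b=cv2.imread('pics/side0.png')
cv2.imwrite('pics/s2.png',cv2.resize(b[95:185,270:390],(800,600),interpolation=cv2.INTER_CUBIC))
E
```

```text
top [359 187  17  40 267] [367.2 206.4] [-0.306  0.952] 
top [376 190  18  40 260] [384.5 209.8] [-0.333  0.943] 
top [393 193  19  40 272] [402.  212.7] [-0.357  0.934] 
side [329 113  22  36 195] [339.9 130.8] [0.444 0.896] 
side [319 119  22  37 182] [330. 138.] [0.443 0.896] 
side [308 125  22  38 186] [319.2 144.5] [0.447 0.894]
```

View pics/s2.png

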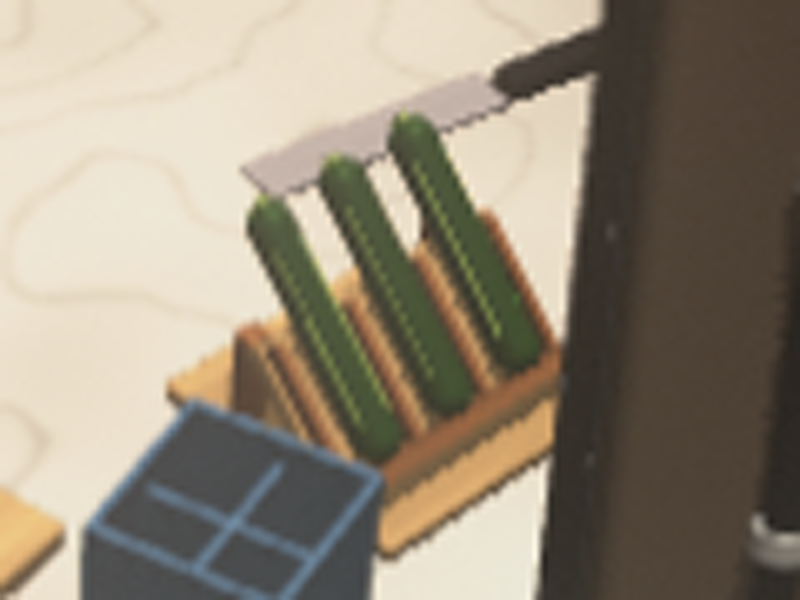

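The three green rods are cucumbers, with upper ends at side (312,125), (321,119) and (332,113). The purple rods are clearly separate. Next I'll fit the cucumber rack jointly from both cameras.

```bash
cat > fitc.py <<'E'
from h import *
import pickle
from scipy.optimize import least_squares
c=pickle.load(open('last_top.pkl','rb')); s=pickle.load(open('last_side.pkl','rb'))
tp=[[367.2,206.4],[384.5,209.8],[402,212.7]]; sd=[[319.2,144.5],[330,138],[339.9,130.8]]
def cen(p):
    return np.array([[p[0]-np.sin(p[2])*k,p[1]+np.cos(p[2])*k,.083] for k in(.052,0,-.052)])
def f(p):
    P=cen(p); d=np.array([np.cos(p[2]),np.sin(p[2]),1])*.03
    e=[w2px(c,P)-tp,w2px(s,P)-sd]
    for cc,dr in((c,[[.306,-.952],[.333,-.943],[.357,-.934]]),(s,[[-.444,-.896]]*3)):
        v=w2px(cc,P+d)-w2px(cc,P-d); v/=np.linalg.norm(v,axis=1)[:,None]; e.append((v-dr)*10)
    return np.concatenate([x.ravel() for x in e])
r=least_squares(f,[.51,-.41,-.18],x_scale=[.1,.1,1]); print(r.x[:2],np.degrees(r.x[2]),r.fun.round(1))
for P in cen(r.x): print('centre',P.round(4),'grip z.117',(P+np.array([np.cos(r.x[2]),np.sin(r.x[2]),1])*.034).round(4))
E
python3 fitc.py
```

```text
[ 0.51391148 -0.41518298] -10.652228828749505 [ 0.4  0.9  0.5  0.6  0.3  0.8 -1.  -0.3 -1.3 -0.5 -0.9  0.2 -0.1 -0.
 -0.1 -0.  -0.1 -0.1 -0.1  0.  -0.1  0.  -0.   0. ]
centre [ 0.5235 -0.3641  0.083 ] grip z.117 [ 0.5569 -0.3704  0.117 ]
centre [ 0.5139 -0.4152  0.083 ] grip z.117 [ 0.5473 -0.4215  0.117 ]
centre [ 0.5043 -0.4663  0.083 ] grip z.117 [ 0.5377 -0.4726  0.117 ]
```

```bash
cat > go.py <<'E'
import sys
from h import *
# usage go.py x y z jawyaw [fixturn]
st=sensors.get_state()
Rm=R.from_euler('xyz',st['eef_rot'],degrees=True).as_matrix(); p=st['tcp_pos']
print('t',round(st['time_s'],2),'tcp',p.round(4),'x',Rm[:,0].round(3),'jawyaw',round(np.degrees(np.arctan2(Rm[1,2],Rm[0,2])),1),'w',round(st['gripper_width']*1000,1),'F',st['contact_force'].round(1),'j',np.array(st['joints']).round(1))
if len(sys.argv)>3:
    x,y,z=map(float,sys.argv[1:4]); d=Rm.T@(np.array([x,y,z])-p)*100
    out='shift cm %.2f %.2f %.2f'%tuple(d)
    if len(sys.argv)>4:
        yw=np.degrees(np.arctan2(Rm[1,2],Rm[0,2])); t=-(float(sys.argv[4])-yw); t=(t+90)%180-90
        out+=' turn %.1f (or %.1f)'%(t,t-180*np.sign(t))
    print(out)
E
python3 go.py .5374 -.4741 .22 79.3
```

```text
t 0.1 tcp [ 0.2178 -0.6384  0.2005] x [-0.001  0.001 -1.   ] jawyaw 108.8 w 87.7 F [-0.   0.1  0.2] j [-54.7  20.6   0.6  -0.  -70.1 -16.5]
shift cm -1.94 -35.55 5.24 turn 29.5 (or -150.5)
```

```bash
python3 -m handwheel '[-2,-35.5,5.2,29.5, -2,-35.5,5.2,29.5, -2,-35.5,5.2,29.5, -2,-35.5,5.2,29.5, -2,-35.5,5.2,29.5, -2,-35.5,5.2,29.5, -2,-35.5,5.2,29.5, -2,-35.5,5.2,29.5, -2,-35.5,5.2,29.5, -2,-35.5,5.2,29.5]' 3.4 20; python3 go.py .5374 -.4741 .098 79.3
```

```text
time_s: 1.35
tcp_pos: [0.5362, -0.4757, 0.2216]
eef_rot: [-112.2, 90.0, -32.9]
contact_force: [-1.2, 0.3, 0.1]
gripper_width: 0.0345
t 1.35 tcp [ 0.5362 -0.4757  0.2216] x [ 0. -0. -1.] jawyaw 79.3 w 34.5 F [-1.2  0.3  0.1] j [-26.1  23.9   8.4   0.  -74.5 -74.7]
shift cm 12.36 -0.09 0.18 turn -0.0 (or 180.0)
```

```bash
python3 -m handwheel '[3,0,0.2,0, 6,0,0.2,0, 9,0,0.2,0, 10,0,0.2,0, 11,0,0.2,0, 12,0,0.2,0, 12.4,0,0.2,0, 12.4,0,0.2,0, 12.4,0,0.2,0, 12.4,0,0.2,0]'
python3 - <<'E'
from h import *
c=cap('top'); s=cap('side')
a=cv2.resize(c['image'][150:270,330:450,::-1],(400,400),interpolation=cv2.INTER_CUBIC)
b=cv2.resize(s['image'][70:190,290:410,::-1],(400,400),interpolation=cv2.INTER_CUBIC)
cv2.imwrite('pics/g1.png',np.hstack([a,b]))
E
```

```text
time_s: 2.6
tcp_pos: [0.5377, -0.4731, 0.0979]
eef_rot: [-110.1, 90.0, -30.7]
contact_force: [-0.2, 0.4, 0.1]
gripper_width: 0.0343
```

View pics/g1.png

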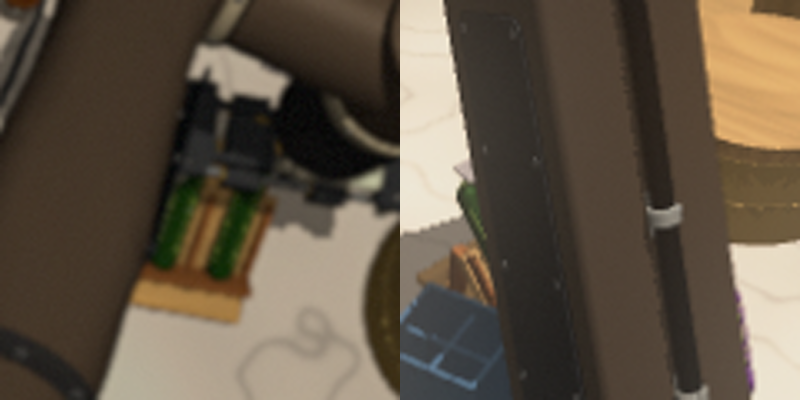

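The view is arm-occluded, but nothing is being touched, so I'll close and lift.

```bash
python3 -m handwheel '[0,0,0,0, 0,0,0,0, 0,0,0,0, 0,0,0,0, 0,0,0,0, -2,0,0,0, -4,0,0,0, -6,0,0,0, -8,0,0,0, -10,0,0,0]' 0.5 15; python3 -m handwheel '[-2,0,0,0, -4,0,0,0, -6,0,0,0, -7,0,0,0, -7,0,0,0, -7,0,0,0, -7,0,0,0, -7,0,0,0, -7,0,0,0, -7,0,0,0]'
python3 - <<'E'
from h import *
c=cap('top'); s=cap('side')
a=cv2.resize(c['image'][150:270,330:450,::-1],(400,400),interpolation=cv2.INTER_CUBIC)
b=cv2.resize(s['image'][30:190,260:420,::-1],(400,400),interpolation=cv2.INTER_CUBIC)
cv2.imwrite('pics/g2.png',np.hstack([a,b]))
E
```

```text
time_s: 3.95
tcp_pos: [0.5373, -0.4729, 0.1977]
eef_rot: [57.0, 90.0, 136.4]
contact_force: [-0.1, -0.3, -0.9]
gripper_width: 0.0251
time_s: 5.2
tcp_pos: [0.5375, -0.473, 0.2673]
eef_rot: [82.3, 90.0, 161.6]
contact_force: [-0.2, -0.7, -0.3]
gripper_width: 0.0247
```

View pics/g2.png

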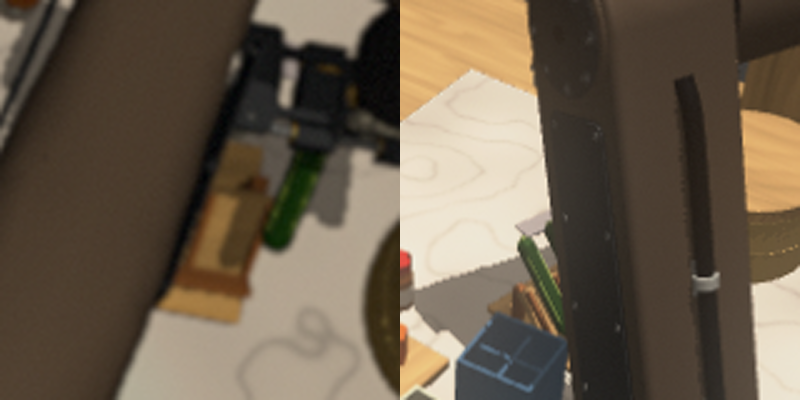

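The cucumber is held but still tilted 45°. I'll loosen the grip so it swings upright.

```bash
python3 -m handwheel '[0,0,0,0, 0,0,0,0, 0,0,0,0, 0,0,0,0, 0,0,0,0, 0,0,0,0, 0,0,0,0, 0,0,0,0, 0,0,0,0, 0,0,0,0]' 0.5 3;  python3 - <<'E'
from h import *
c=cap('top'); s=cap('side')
a=cv2.resize(c['image'][150:270,330:450,::-1],(400,400),interpolation=cv2.INTER_CUBIC)
b=cv2.resize(s['image'][30:190,260:420,::-1],(400,400),interpolation=cv2.INTER_CUBIC)
cv2.imwrite('pics/g3.png',np.hstack([a,b]))
E
python3 go.py .474 -.2082 .267 79.3
```

```text
time_s: 6.55
tcp_pos: [0.5375, -0.473, 0.2673]
eef_rot: [88.0, 90.0, 167.3]
contact_force: [0.7, -0.2, -1.2]
gripper_width: 0.0258
t 6.65 tcp [ 0.5375 -0.473   0.2674] x [ 0. -0. -1.] jawyaw 79.3 w 25.7 F [0.6 0.1 0.1] j [-25.8  22.9  12.6  -0.  -79.7 -74.9]
shift cm 0.04 11.14 24.85 turn 0.0 (or -180.0)
```

View pics/g3.png

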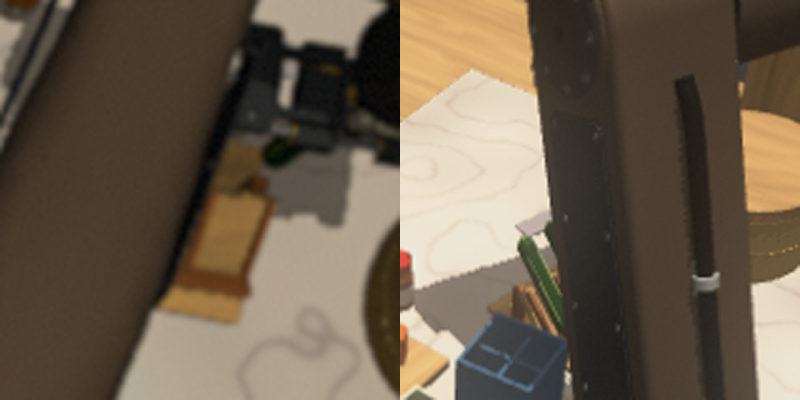

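Run:
```python
from h import *
import pickle
s=pickle.load(open('last_side.pkl','rb'))
p=(np.array([[190,403],[382,480],[88,525],[235,522]],float)+.5)/(800/120)-.5+[270,95]
print(px2w(s,p,.11))
a=(5.4)*np.pi/180
for i in(1,-1):
  for j in(1,-1):
    print(i,j,.474+.0255*(i*np.cos(a)-j*np.sin(a)),-.2082+.0255*(i*np.sin(a)+j*np.cos(a)))
for P in([.5265,-.160,.11],[.532,-.267,.11],[.420,-.15,.11],[.474,-.2082,.11]): print(w2px(s,P),)
```

```text
[[ 0.5310281  -0.25324078  0.11      ]
 [ 0.42666107 -0.26549574  0.11      ]
 [ 0.52019049 -0.15425039  0.11      ]
 [ 0.46610037 -0.19880356  0.11      ]]
1 1 0.4969870681077564 -0.18041340791299934
1 -1 0.5017865920870006 -0.2311870681077564
-1 1 0.44621340791299935 -0.18521293189224358
-1 -1 0.45101293189224356 -0.23598659208700065
[[282.26040917 171.45383385]]
[[300.2535712  152.64536778]]
[[308.0544237  188.22827065]]
[[304.47674732 170.15140052]]
```

It now hangs upright, with its lower end straight below the fingers. I'll re-grip and carry it to well A.

```bash
python3 go.py .4962 -.181 .267 79.3; python3 -m handwheel '[0,0,0,0, 0,0,0,0, 0,0,0,0, 0,0,0,0, 0,0,0,0, 0,0,0,0, 0,0,0,0, 0,0,0,0, 0,0,0,0, 0,0,0,0]' 0.5 15
```

```text
t 6.65 tcp [ 0.5375 -0.473   0.2674] x [ 0. -0. -1.] jawyaw 79.3 w 25.7 F [0.6 0.1 0.1] j [-25.8  22.9  12.6  -0.  -79.7 -74.9]
shift cm 0.04 9.46 27.93 turn 0.0 (or -180.0)
time_s: 7.9
tcp_pos: [0.5375, -0.473, 0.2674]
eef_rot: [-51.0, 90.0, 28.4]
contact_force: [-0.7, 0.1, -1.1]
gripper_width: 0.0247
```

```bash
python3 -m handwheel '[0,1.2,3.5,0, 0,2.4,7,0, 0,3.6,10.5,0, 0,4.8,14,0, 0,6,17.5,0, 0,7.2,21,0, 0,8.4,24.5,0, 0,9.5,27.9,0, 0,9.5,27.9,0, 0,9.5,27.9,0]'; python3 go.py .4962 -.181 .125 79.3;  python3 - <<'E'
from h import *
c=cap('top'); s=cap('side')
a=cv2.resize(c['image'][140:260,270:390,::-1],(400,400),interpolation=cv2.INTER_CUBIC)
b=cv2.resize(s['image'][60:220,240:400,::-1],(400,400),interpolation=cv2.INTER_CUBIC)
cv2.imwrite('pics/g4.png',np.hstack([a,b]))
E
```

```text
time_s: 9.15
tcp_pos: [0.4959, -0.1813, 0.2677]
eef_rot: [-93.9, 90.0, -14.5]
contact_force: [0.1, 0.4, -1.1]
gripper_width: 0.0248
t 9.15 tcp [ 0.4959 -0.1813  0.2677] x [ 0.001 -0.    -1.   ] jawyaw 79.4 w 24.8 F [ 0.1  0.4 -1.1] j [   1.2    4.4  -11.6    0.   -74.  -101.8]
shift cm 14.27 -0.01 0.04 turn 0.1 (or -179.9)
```

View pics/g4.png

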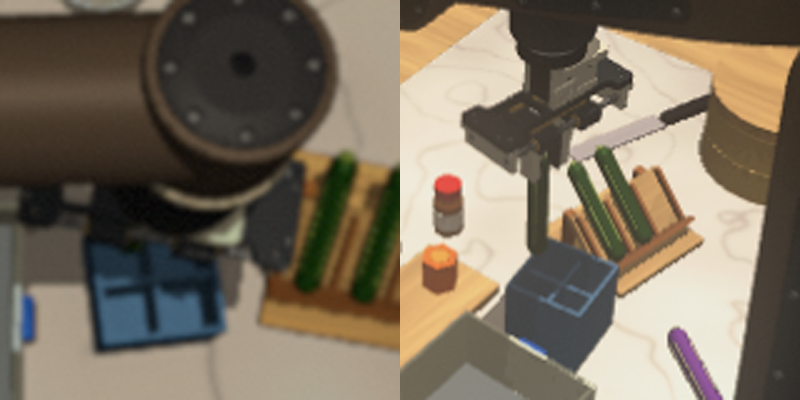

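```bash
python3 - <<'E'
from h import *
import pickle
s=pickle.load(open('last_side.pkl','rb'))
f=lambda P:(w2px(s,P)-[240,60])*2.5+[400,0]
print(f([[.4959,-.1813,.164],[.4959,-.1813,.26],[.4962,-.181,.11],[.4735,-.209,.11]]))
E
python3 -m handwheel '[2,0,0,0, 4,0,0,0, 6,0,0,0, 7,0,0,0, 8,0,0,0, 9,0,0,0, 10,0,0,0, 10,0,0,0, 10,0,0,0, 10,0,0,0]'
```

```text
[[536.83484437 248.9375707 ]
 [540.52233981 189.97639211]
 [534.59251411 279.74199809]
 [561.87365326 275.19869031]]
time_s: 10.5
tcp_pos: [0.4961, -0.1812, 0.1678]
eef_rot: [-84.3, 90.0, -5.0]
contact_force: [-0.3, -0.0, -1.1]
gripper_width: 0.0251
```

```bash
python3 -m handwheel '[1,0,0,0, 2,0,0,0, 3,0,0,0, 4,0,0,0, 4.8,0,0,0, 4.8,0,0,0, 4.8,0,0,0, 4.8,0,0,0, 4.8,0,0,0, 4.8,0,0,0]'; python3 -m handwheel '[0,0,0,0, 0,0,0,0, 0,0,0,0, 0,0,0,0, -2,0,0,0, -5,0,0,0, -8,0,0,0, -11,0,0,0, -13,0,0,0, -13,0,0,0]' 3.8; python3 go.py .5473 -.4225 .24 79.3
```

```text
time_s: 11.75
tcp_pos: [0.4959, -0.1813, 0.1196]
eef_rot: [-77.2, 90.0, 2.2]
contact_force: [-0.2, -0.3, 0.2]
gripper_width: 0.0249
time_s: 13.0
tcp_pos: [0.4966, -0.1814, 0.251]
eef_rot: [-83.5, 89.8, -4.2]
contact_force: [0.0, -0.1, -0.3]
gripper_width: 0.0379
t 13.0 tcp [ 0.4966 -0.1814  0.251 ] x [ 0.003 -0.    -1.   ] jawyaw 79.3 w 37.9 F [ 0.  -0.1 -0.3] j [   1.2    4.8  -13.3    0.   -71.7 -101.9]
shift cm 1.12 -9.43 -22.76 turn 0.0 (or -180.0)
```

```bash
python3 -m handwheel '[0,-9.4,-22.8,0, 0,-9.4,-22.8,0, 0,-9.4,-22.8,0, 0,-9.4,-22.8,0, 0,-9.4,-22.8,0, 0,-9.4,-22.8,0, 0,-9.4,-22.8,0, 0,-9.4,-22.8,0, 0,-9.4,-22.8,0, 0,-9.4,-22.8,0]' 3.4;  python3 - <<'E'
from h import *
c=cap('top'); s=cap('side')
a=cv2.resize(c['image'][140:260,270:390,::-1],(400,400),interpolation=cv2.INTER_CUBIC)
b=cv2.resize(s['image'][60:220,240:400,::-1],(400,400),interpolation=cv2.INTER_CUBIC)
cv2.imwrite('pics/g5.png',np.hstack([a,b]))
E
python3 go.py .5472 -.423 .098 79.3
```

```text
time_s: 14.25
tcp_pos: [0.5461, -0.4223, 0.2497]
eef_rot: [-97.2, 90.0, -17.8]
contact_force: [-0.5, -0.3, 0.3]
gripper_width: 0.0339
t 14.35 tcp [ 0.546  -0.4225  0.2496] x [ 0. -0. -1.] jawyaw 79.4 w 33.9 F [-0.6 -0.  -0.2] j [-21.6  20.7   7.1  -0.  -76.4 -79. ]
shift cm 15.16 -0.12 -0.03 turn 0.1 (or -179.9)
```

View pics/g5.png

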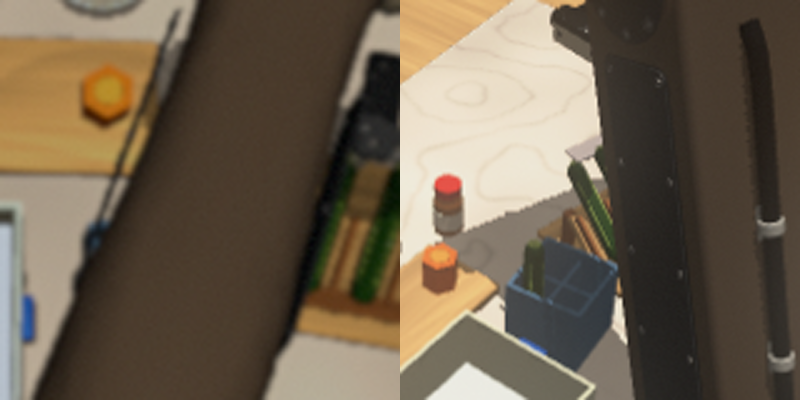

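The first cucumber stands in the crock at crop (535,265). I'll grasp the second one now.

```bash
python3 -m handwheel '[3,-0.1,0,0, 6,-0.1,0,0, 9,-0.1,0,0, 11,-0.1,0,0, 12.5,-0.1,0,0, 14,-0.1,0,0, 15.1,-0.1,0,0, 15.1,-0.1,0,0, 15.1,-0.1,0,0, 15.1,-0.1,0,0]' 3.4
python3 -m handwheel '[0,0,0,0, 0,0,0,0, 0,0,0,0, 0,0,0,0, 0,0,0,0, -3,0,0,0, -6,0,0,0, -9,0,0,0, -12,0,0,0, -15,0,0,0]' 0.5 15
python3 -m handwheel '[-1,0,0,0, -2,0,0,0, -2,0,0,0, -2,0,0,0, -2,0,0,0, -2,0,0,0, -2,0,0,0, -2,0,0,0, -2,0,0,0, -2,0,0,0]' 0.5 3
python3 -m handwheel '[0,0,0,0, 0,0,0,0, 0,0,0,0, 0,0,0,0, 0,0,0,0, 0,0,0,0, 0,0,0,0, 0,0,0,0, 0,0,0,0, 0,0,0,0]' 0.5 15
python3 go.py .5015 -.2317 .267 6
```

```text
time_s: 15.6
tcp_pos: [0.5473, -0.4231, 0.0992]
eef_rot: [-106.9, 89.9, -27.6]
contact_force: [0.7, -0.5, -0.2]
gripper_width: 0.0341
time_s: 16.85
tcp_pos: [0.5465, -0.4226, 0.2487]
eef_rot: [63.2, 89.9, 142.6]
contact_force: [0.7, -0.1, -1.7]
gripper_width: 0.0249
time_s: 18.1
tcp_pos: [0.547, -0.4229, 0.2684]
eef_rot: [-103.0, 90.0, -23.7]
contact_force: [0.7, -0.7, -0.3]
gripper_width: 0.0254
time_s: 19.35
tcp_pos: [0.5469, -0.4229, 0.2684]
eef_rot: [-159.1, 90.0, -79.7]
contact_force: [-0.0, -0.8, -0.7]
gripper_width: 0.0243
t 19.35 tcp [ 0.5469 -0.4229  0.2684] x [ 0. -0. -1.] jawyaw 79.3 w 24.3 F [-0.  -0.8 -0.7] j [-21.6  20.4   9.1   0.  -78.7 -79.1]
shift cm 0.14 8.00 17.95 turn 73.3 (or -106.7)
```

```bash
python3 -m handwheel '[0,0.8,1.8,-10, 0,1.6,3.6,-20, 0,2.4,5.4,-30, 0,3.2,7.2,-40, 0,4,9,-50, 0,4.8,10.8,-60, 0,5.6,12.6,-70, 0,6.4,14.4,-80, 0,7.2,16.2,-90, 0,8,18,-100]' 
python3 go.py .5015 -.2317 .267 6
```

```text
time_s: 20.6
tcp_pos: [0.5015, -0.2306, 0.2686]
eef_rot: [169.8, 90.0, -10.5]
contact_force: [0.0, 0.5, -0.7]
gripper_width: 0.0242
t 20.6 tcp [ 0.5015 -0.2306  0.2686] x [ 0. -0. -1.] jawyaw 179.7 w 24.2 F [ 0.   0.5 -0.7] j [ -4.4   6.8  -8.8   0.  -74.4   4. ]
shift cm 0.16 0.11 -0.01 turn -6.3 (or 173.7)
```

```bash
python3 -m handwheel '[0,0.05,0,-6.3, 0,0.05,0,-6.3, 0,0.05,0,-6.3, 1,0.05,0,-6.3, 2,0.05,0,-6.3, 3,0.05,0,-6.3, 4,0.05,0,-6.3, 4.5,0.05,0,-6.3, 5,0.05,0,-6.3, 5,0.05,0,-6.3]'
python3 - <<'E'
from h import *
c=cap('top'); s=cap('side')
a=cv2.resize(c['image'][140:260,270:390,::-1],(400,400),interpolation=cv2.INTER_CUBIC)
b=cv2.resize(s['image'][60:220,240:400,::-1],(400,400),interpolation=cv2.INTER_CUBIC)
cv2.imwrite('pics/g6.png',np.hstack([a,b]))
E
python3 go.py .5015 -.2317 .12 6
```

```text
time_s: 21.85
tcp_pos: [0.5015, -0.2317, 0.2181]
eef_rot: [-9.8, 90.0, 175.9]
contact_force: [0.4, -0.2, 0.0]
gripper_width: 0.0241
t 21.95 tcp [ 0.5017 -0.2318  0.2186] x [ 0. -0. -1.] jawyaw -174.4 w 24.1 F [-0.3  0.9 -0.4] j [ -4.5   8.4 -13.4   0.  -68.2  10.1]
shift cm 9.86 -0.01 0.03 turn -0.4 (or 179.6)
```

View pics/g6.png

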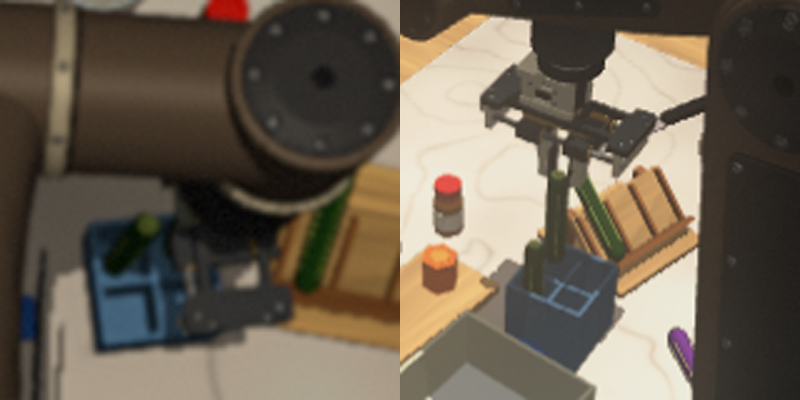

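It hangs upright over the well with its bottom at crop (557,258). I'll lower and release it.

```bash
python3 -m handwheel '[1.2,0,0,0, 2.4,0,0,0, 3.6,0,0,0, 4.8,0,0,0, 6,0,0,0, 7.2,0,0,0, 8.4,0,0,0, 9.6,0,0,0, 9.8,0,0,0, 9.8,0,0,0]'
python3 -m handwheel '[0,0,0,0, 0,0,0,0, 0,0,0,0, 0,0,0,0, -2,0,0,0, -5,0,0,0, -8,0,0,0, -11,0,0,0, -13,0,0,0, -13,0,0,0]' 3.8; python3 go.py .5566 -.3719 .24 79.3
```

```text
time_s: 23.2
tcp_pos: [0.5017, -0.2318, 0.1204]
eef_rot: [56.4, 90.0, -118.0]
contact_force: [0.1, 0.3, -1.0]
gripper_width: 0.0241
time_s: 24.45
tcp_pos: [0.5025, -0.2319, 0.2521]
eef_rot: [163.8, 89.8, -10.6]
contact_force: [-0.7, 0.5, -0.3]
gripper_width: 0.038
t 24.45 tcp [ 0.5025 -0.2319  0.2521] x [ 0.003 -0.001 -1.   ] jawyaw -174.4 w 38.0 F [-0.7  0.5 -0.3] j [ -4.5   7.2 -10.4   0.  -72.2  10.1]
shift cm 1.23 14.46 -4.00 turn -73.7 (or 106.3)
```

```bash
python3 -m handwheel '[0,14.4,-4,-10, 0,14.4,-4,-20, 0,14.4,-4,-30, 0,14.4,-4,-40, 0,14.4,-4,-50, 0,14.4,-4,-60, 0,14.4,-4,-70, 0,14.4,-4,-73.7, 0,14.4,-4,-73.7, 0,14.4,-4,-73.7]' 4.2; python3 go.py .5566 -.3714 .098 79.3
```

```text
time_s: 25.7
tcp_pos: [0.5554, -0.371, 0.2496]
eef_rot: [-104.5, 89.9, 154.7]
contact_force: [0.8, 0.3, 0.8]
gripper_width: 0.042
t 25.7 tcp [ 0.5554 -0.371   0.2496] x [-0.001  0.    -1.   ] jawyaw -100.8 w 42.0 F [0.8 0.3 0.8] j [-17.1  18.5   4.   -0.  -75.5  96.3]
shift cm 15.16 0.14 0.02 turn -0.1 (or 179.9)
```

```bash
python3 -m handwheel '[3,0.1,0,0, 6,0.1,0,0, 9,0.1,0,0, 11,0.1,0,0, 12.5,0.1,0,0, 14,0.1,0,0, 15.1,0.1,0,0, 15.1,0.1,0,0, 15.1,0.1,0,0, 15.1,0.1,0,0]' 
python3 -m handwheel '[0,0,0,0, 0,0,0,0, 0,0,0,0, 0,0,0,0, 0,0,0,0, -3,0,0,0, -6,0,0,0, -9,0,0,0, -12,0,0,0, -15,0,0,0]' 0.5 15
python3 -m handwheel '[-1,0,0,0, -2,0,0,0, -2,0,0,0, -2,0,0,0, -2,0,0,0, -2,0,0,0, -2,0,0,0, -2,0,0,0, -2,0,0,0, -2,0,0,0]' 0.5 3
python3 go.py .4455 -.1863 .267 96
```

```text
time_s: 26.95
tcp_pos: [0.557, -0.3715, 0.1002]
eef_rot: [77.0, 89.9, -23.6]
contact_force: [0.3, 0.6, 0.4]
gripper_width: 0.042
time_s: 28.2
tcp_pos: [0.5563, -0.3711, 0.25]
eef_rot: [-118.6, 90.0, 140.7]
contact_force: [0.5, -0.2, -1.0]
gripper_width: 0.0242
time_s: 29.45
tcp_pos: [0.5566, -0.3713, 0.2694]
eef_rot: [72.8, 90.0, -27.9]
contact_force: [0.3, 0.8, 0.1]
gripper_width: 0.0236
t 29.45 tcp [ 0.5566 -0.3713  0.2694] x [ 0. -0. -1.] jawyaw -100.7 w 23.6 F [0.3 0.8 0.1] j [-17.   18.2   6.    0.  -77.8  96.4]
shift cm 0.24 -14.34 -16.12 turn -16.7 (or 163.3)
```

```bash
python3 -m handwheel '[-2,0,0,0, -2,0,0,0, -2,-2,-2.3,-4, -2,-4,-4.6,-8, -2,-6,-6.9,-12, -2,-8,-9.2,-16.7, -2,-10,-11.4,-16.7, -2,-12,-13.6,-16.7, -2,-14,-15.8,-16.7, -2,-14.3,-16.1,-16.7]' 0.5 15
python3 - <<'E'
from h import *
c=cap('top'); s=cap('side')
a=cv2.resize(c['image'][140:260,270:390,::-1],(400,400),interpolation=cv2.INTER_CUBIC)
b=cv2.resize(s['image'][60:220,240:400,::-1],(400,400),interpolation=cv2.INTER_CUBIC)
cv2.imwrite('pics/g7.png',np.hstack([a,b]))
E
python3 go.py .4455 -.1863 .12 96
```

```text
time_s: 30.7
tcp_pos: [0.4449, -0.1855, 0.2893]
eef_rot: [113.7, 89.9, 29.9]
contact_force: [-0.1, -0.1, -0.1]
gripper_width: 0.0224
t 30.8 tcp [ 0.4457 -0.1863  0.2894] x [ 0.001  0.    -1.   ] jawyaw -83.9 w 22.5 F [ 0.2 -0.5 -0.4] j [  0.7  -0.7 -14.2  -0.  -76.5  95.4]
shift cm 16.94 -0.03 -0.00 turn 0.1 (or -179.9)
```

View pics/g7.png

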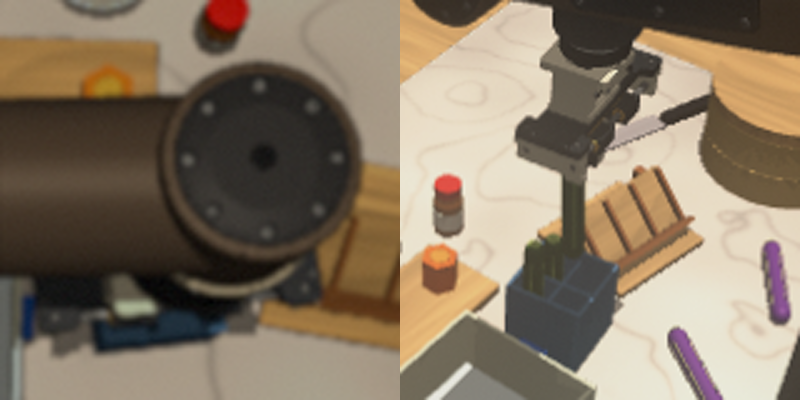

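Run:
```python
from h import *
import pickle
s=pickle.load(open('last_side.pkl','rb'))
f=lambda P:(w2px(s,P)-[240,60])*2.5+[400,0]
print(f([[.4457,-.1863,.185],[.4457,-.1863,.175],[.4457,-.1863,.155],[.4455,-.1863,.11]]))
```

```text
[[573.73425387 251.6223543 ]
 [573.17914458 257.56669615]
 [572.08664935 269.278486  ]
 [569.84276207 294.87071353]]
```

The bottom matches the prediction at crop (573,252), so I'll lower it into well C.

```bash
python3 -m handwheel '[2,0,0,0, 4,0,0,0, 6,0,0,0, 8,0,0,0, 10,0,0,0, 12,0,0,0, 14,0,0,0, 15.5,0,0,0, 16.7,0,0,0, 16.7,0,0,0]'
python3 -m handwheel '[0,0,0,0, 0,0,0,0, 0,0,0,0, 0,0,0,0, -2,0,0,0, -5,0,0,0, -8,0,0,0, -11,0,0,0, -14,0,0,0, -17,0,0,0]' 3.8
python3 -m handwheel '[-3,0,0,0, -5,-2,0,0, -5,-2,10,0, -5,-2,16,0, -5,-2,20,0, -5,-2,25,0, -5,-2,30,0, -5,-2,30,0, -5,-2,30,0, -5,-2,30,0]' 7.5
python3 go.py
python3 - <<'E'
from h import *
c=cap('top','top1.png'); s=cap('side','side1.png')
a=cv2.resize(c['image'][140:260,270:390,::-1],(400,400),interpolation=cv2.INTER_CUBIC)
b=cv2.resize(s['image'][60:220,240:400,::-1],(400,400),interpolation=cv2.INTER_CUBIC)
cv2.imwrite('pics/g8.png',np.hstack([a,b]))
E
```

```text
time_s: 32.05
tcp_pos: [0.4454, -0.1867, 0.1215]
eef_rot: [-96.6, 89.9, 179.4]
contact_force: [0.1, 0.0, -0.4]
gripper_width: 0.0225
time_s: 33.3
tcp_pos: [0.4457, -0.1866, 0.2935]
eef_rot: [82.9, 90.0, -1.1]
contact_force: [-0.2, 0.0, -0.1]
gripper_width: 0.0381
time_s: 34.55
tcp_pos: [0.4576, -0.4862, 0.3431]
eef_rot: [55.3, 89.9, -28.6]
contact_force: [0.6, -0.1, 0.7]
gripper_width: 0.075
t 34.55 tcp [ 0.4576 -0.4862  0.3431] x [ 0.001 -0.001 -1.   ] jawyaw -83.9 w 75.0 F [ 0.6 -0.1  0.7] j [-30.   17.   13.6  -0.  -86.5 126.1]
```

View pics/g8.png

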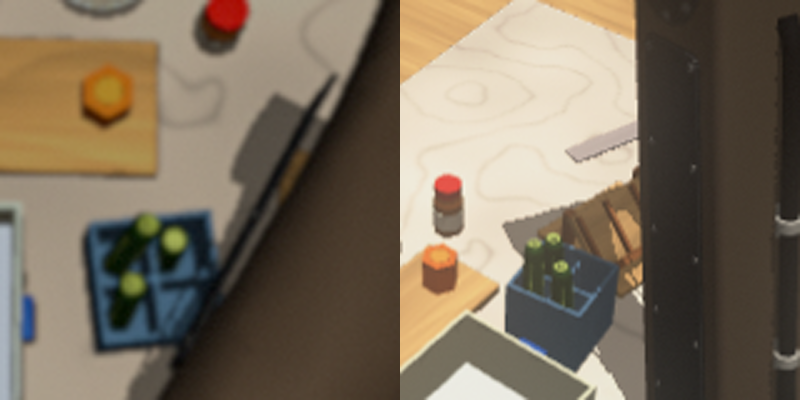

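View pics/top1.png

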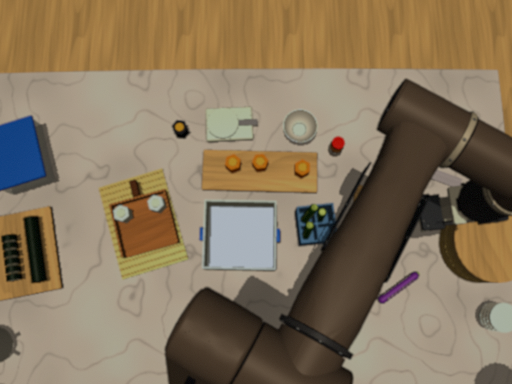

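View pics/side1.png

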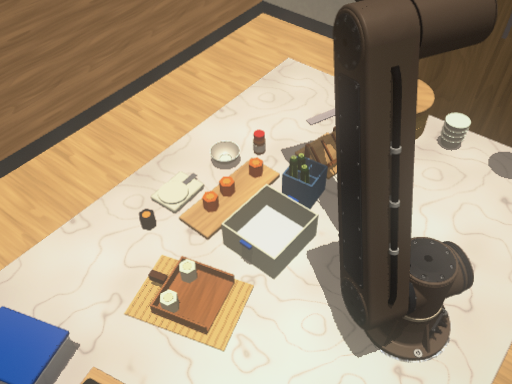

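All three cucumbers stand in their own wells. One carrot has been knocked aside, from top (221,161) to about (233,163). I'll measure the carrots' positions and face angles.

```bash
cat > hexfit.py <<'E'
from h import *
import pickle
from scipy.optimize import least_squares
c=pickle.load(open('last_top.pkl','rb')); s=pickle.load(open('last_side.pkl','rb'))
def hexmask(cc,x,y,a,zb,sc=4):
    r=.0254; P=[]
    for z in(zb,zb+.05):
        for k in range(6):
            t=a+k*np.pi/3; P.append([x+r*np.cos(t),y+r*np.sin(t),z])
    return cv2.convexHull((w2px(cc,P)*sc).astype(np.float32))
def fit(x,y,zb,kind):
    best=None
    def cm(im):
        hsv=cv2.cvtColor(im,cv2.COLOR_RGB2HSV)
        if kind=='o': return ((hsv[...,0]<19)&(hsv[...,1]>170)).astype(np.uint8)
        return ((hsv[...,1]<75)&(hsv[...,2]>95)).astype(np.uint8)
    data=[]
    for cc in(c,s):
        u0=w2px(cc,[x,y,zb+.025])[0].round().astype(int); h=16
        m=cm(cc['image'])[u0[1]-h:u0[1]+h,u0[0]-h:u0[0]+h]
        k,l,st,ce=cv2.connectedComponentsWithStats(m)
        d=[(np.hypot(*(ce[i]-h)),i) for i in range(1,k) if st[i,4]>30]
        if not d: print('none');continue
        m=(l==min(d)[1]).astype(np.uint8)
        data.append((cc,u0,h,cv2.resize(m,None,fx=4,fy=4,interpolation=cv2.INTER_LINEAR)))
    def cost(p):
        t=0
        for cc,u0,h,m in data:
            hu=hexmask(cc,p[0],p[1],p[2],zb)-((u0-h)*4-1.5)
            q=np.zeros_like(m); cv2.fillConvexPoly(q,np.int32(hu.round()),1)
            t+=(q!=m).sum()
        return t
    from scipy.optimize import minimize
    for a in np.radians([0,15,30,45]):
        r=minimize(lambda v:cost([x+v[0]*.01,y+v[1]*.01,a+v[2]*.3]),[0,0,0],method='Nelder-Mead',options=dict(initial_simplex=[[0,0,0],[.4,0,0],[0,.4,0],[0,0,.6]]))
        if best is None or r.fun<best[0]: best=(r.fun,x+r.x[0]*.01,y+r.x[1]*.01,np.degrees(a+r.x[2]*.3)%60)
    print(kind,'err',best[0],'areas',[d[3].sum() for d in data],'xy',round(best[1],4),round(best[2],4),'corner deg',round(best[3],1))
if __name__=='__main__':
    import sys
    for a in sys.argv[1:]:
        k,u,v,zb=a.split(','); P=px2w(c,[float(u),float(v)],float(zb)+.05)[0]; fit(P[0],P[1],float(zb),k)
E
python3 hexfit.py o,232.5,161.5,.018 o,260,161,.018 o,302,167,.018 w,121.5,212.5,.011 w,155.5,202,.011
python3 - <<'E'
import cv2,numpy as np
a=cv2.imread('pics/top1.png');b=cv2.imread('pics/side1.png')
cv2.imwrite('pics/g9.png',np.vstack([cv2.resize(a[145:195,200:325],(750,300),interpolation=cv2.INTER_CUBIC),cv2.resize(b[150:220,180:285],(450,300),interpolation=cv2.INTER_CUBIC)[:, :] if 0 else cv2.copyMakeBorder(cv2.resize(b[150:220,180:285],(450,300),interpolation=cv2.INTER_CUBIC),0,0,0,300,0)]))
E
```

```text
o err 4773.0 areas [np.uint64(2915), np.uint64(912)] xy 0.6696 0.0355 corner deg 17.2
o err 4536.0 areas [np.uint64(2933), np.uint64(870)] xy 0.6719 -0.0471 corner deg 14.7
o err 4470.0 areas [np.uint64(2821), np.uint64(629)] xy 0.6532 -0.1749 corner deg 6.3
w err 2301.0 areas [np.uint64(3356), np.uint64(5142)] xy 0.516 0.3716 corner deg 17.1
w err 4433.0 areas [np.uint64(3328), np.uint64(7880)] xy 0.546 0.2668 corner deg 17.0
```

View pics/g9.png

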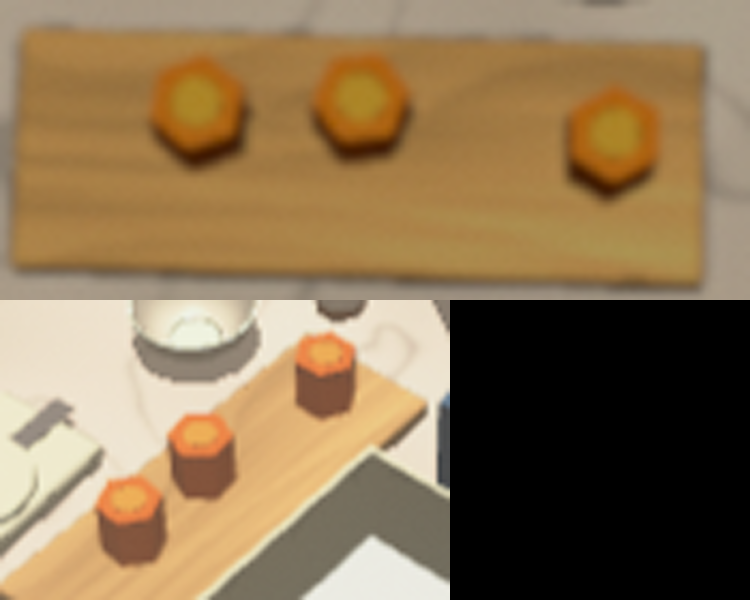

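```bash
python3 - <<'E'
from h import *
import pickle
c=pickle.load(open('last_top.pkl','rb')); s=pickle.load(open('last_side.pkl','rb'))
for u in((197,102),(359,98),(614,132)): print('top',px2w(c,(np.array(u)+.5)/6-.5+[200,145],.068)[0].round(4))
for u in((130,499),(202,436),(325,354)): print('side',px2w(s,(np.array(u)-[0,300]+.5)/np.array([450/105,300/70])-.5+[180,150],.068)[0].round(4))
E
python3 go.py .667 .034 .2 90
```

```text
top [0.6686 0.0356 0.068 ]
top [ 0.6702 -0.046   0.068 ]
top [ 0.6518 -0.174   0.068 ]
side [0.6659 0.0348 0.068 ]
side [ 0.6662 -0.0469  0.068 ]
side [ 0.6485 -0.1743  0.068 ]
t 34.65 tcp [ 0.4577 -0.4861  0.3434] x [ 0.001 -0.001 -1.   ] jawyaw -83.9 w 74.7 F [-0.4  0.1  0.8] j [-30.   17.   13.6   0.  -86.5 126.1]
shift cm 14.33 26.33 -49.50 turn 6.1 (or -173.9)
```

```bash
python3 -m handwheel '[0,26.4,-49.6,6, 0,26.4,-49.6,6, 0,26.4,-49.6,6, 0,26.4,-49.6,6, 0,26.4,-49.6,6, 0,26.4,-49.6,6, 3,26.4,-49.6,6, 6,26.4,-49.6,6, 10,26.4,-49.6,6, 14,26.4,-49.6,6]' 6.2 25; python3 go.py .6675 .0352 .026 90
```

```text
time_s: 35.9
tcp_pos: [0.6684, 0.0361, 0.207]
eef_rot: [106.3, 89.8, 16.6]
contact_force: [1.1, -0.9, -0.7]
gripper_width: 0.0619
t 35.9 tcp [0.6684 0.0361 0.207 ] x [ 0.004  0.001 -1.   ] jawyaw -89.8 w 61.9 F [ 1.1 -0.9 -0.7] j [ 19.8  19.7   0.1   0.  -70.2  70.5]
shift cm 18.10 -0.17 0.11 turn 0.2 (or -179.8)
```

```bash
python3 -m handwheel '[3,-0.1,0.1,0, 6,-0.1,0.1,0, 9,-0.1,0.1,0, 11,-0.1,0.1,0, 13,-0.1,0.1,0, 15,-0.1,0.1,0, 16.5,-0.1,0.1,0, 17.5,-0.1,0.1,0, 18.1,-0.1,0.1,0, 18.1,-0.1,0.1,0]' 6.2 25; python3 go.py .6675 .0352 .026 90; python3 -m handwheel '[0,0,0,0, 0,0,0,0, 0,0,0,0, 0,0,0,0, 0,0,0,0, -3,0,0,0, -6,0,0,0, -10,0,0,0, -13,0,0,0, -16,0,0,0]' 1 25
python3 - <<'E'
import numpy as np
o=np.array([.477,.303]);a=np.radians(195);X=np.array([np.cos(a),np.sin(a)]);Y=np.array([-X[1],X[0]])
for p in((-.032,-.002),(.022,.05),(.022,-.05)): print(p,(o+X*p[0]+Y*p[1]).round(4))
for d in((.515,.3695),(.545,.2667)): d=np.array(d)-o; print((d@X).round(4),(d@Y).round(4))
E
python3 go.py .507 .313 .2 15
```

```text
time_s: 37.15
tcp_pos: [0.6662, 0.0317, 0.0253]
eef_rot: [-59.2, 90.0, -149.1]
contact_force: [0.1, -0.4, 0.5]
gripper_width: 0.0615
t 37.15 tcp [0.6662 0.0317 0.0253] x [-0. -0. -1.] jawyaw -90.0 w 61.5 F [ 0.1 -0.4  0.5] j [ 19.4  28.3 -12.    0.  -49.7  70.6]
shift cm -0.07 0.13 -0.35 turn 0.0 (or -180.0)
time_s: 38.4
tcp_pos: [0.6659, 0.0316, 0.1861]
eef_rot: [-97.8, 90.0, 172.2]
contact_force: [-1.2, -0.2, 0.4]
gripper_width: 0.0457
(-0.032, -0.002) [0.5074 0.3132]
(0.022, 0.05) [0.4687 0.249 ]
(0.022, -0.05) [0.4428 0.3456]
-0.0539 -0.0544
-0.0563 0.0527
t 38.4 tcp [0.6659 0.0316 0.1861] x [-0.001  0.    -1.   ] jawyaw -90.0 w 45.7 F [-1.2 -0.2  0.4] j [ 19.4  20.3  -1.7  -0.  -68.   70.6]
shift cm -1.38 -15.88 -28.15 turn 75.0 (or -105.0)
```

```bash
python3 -m handwheel '[-1.4,-2,-3.6,10, -1.4,-4,-7.2,20, -1.4,-6,-10.8,30, -1.4,-8,-14.4,40, -1.4,-10,-18,50, -1.4,-12,-21.5,60, -1.4,-14,-25,70, -1.4,-15.9,-28.2,75, -1.4,-15.9,-28.2,75, -1.4,-15.9,-28.2,75]'; python3 go.py .5074 .3132 .02 15
python3 - <<'E'
from h import *
c=cap('top'); s=cap('side')
a=cv2.resize(c['image'][150:290,80:220,::-1],(400,400),interpolation=cv2.INTER_CUBIC)
b=cv2.resize(s['image'][220:360,110:250,::-1],(400,400),interpolation=cv2.INTER_CUBIC)
cv2.imwrite('pics/g10.png',np.hstack([a,b]))
E
```

```text
time_s: 39.65
tcp_pos: [0.5069, 0.3133, 0.1991]
eef_rot: [29.3, 90.0, -135.6]
contact_force: [0.9, 0.3, -0.5]
gripper_width: 0.0458
t 39.65 tcp [0.5069 0.3133 0.1991] x [-0.001 -0.001 -1.   ] jawyaw -164.9 w 45.8 F [ 0.9  0.3 -0.5] j [ 50.5  13.3  -9.8  -0.  -66.9 -35.4]
shift cm 17.91 0.02 -0.06 turn 0.1 (or -179.9)
```

View pics/g10.png

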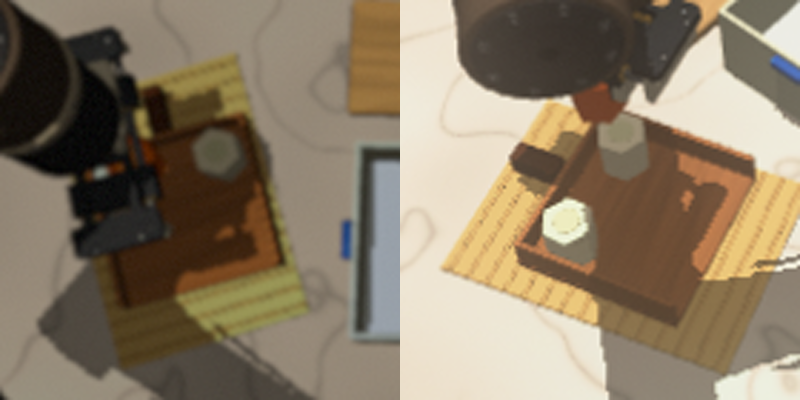

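```bash
python3 -m handwheel '[3,0,0,0, 6,0,0,0, 9,0,0,0, 11,0,0,0, 13,0,0,0, 14.5,0,0,0, 15.5,0,0,0, 16.5,0,0,0, 17.2,0,0,0, 17.5,0,0,0]'; python3 go.py .5074 .3132 .02 15
```

```text
time_s: 41.0
tcp_pos: [0.5071, 0.3135, 0.0241]
eef_rot: [41.7, 90.0, -123.2]
contact_force: [-0.9, -1.4, -0.1]
gripper_width: 0.0455
t 41.0 tcp [0.5071 0.3135 0.0241] x [-0. -0. -1.] jawyaw -165.0 w 45.5 F [-0.9 -1.4 -0.1] j [ 50.5  22.9 -21.7   0.  -45.4 -35.5]
shift cm 0.41 0.04 -0.03 turn 0.0 (or -180.0)
```

Now 3 mm lower, open a little (52 mm), wait, then lift.

```bash
python3 -m handwheel '[0.2,0,0,0, 0.4,0,0,0, 0.4,0,0,0, 0.4,0,0,0, 0.4,0,0,0, 0.4,0,0,0, 0.4,0,0,0, 0.4,0,0,0, 0.4,0,0,0, 0.4,0,0,0]'; python3 -m handwheel '[0,0,0,0, 0,0,0,0, 0,0,0,0, -2,0,0,0, -4,0,0,0, -7,0,0,0, -10,0,0,0, -14,0,0,0, -18,0,0,0, -18,0,0,0]' 5.2;  python3 go.py .6685 -.0465 .2 0
```

```text
time_s: 42.25
tcp_pos: [0.5071, 0.3135, 0.0204]
eef_rot: [6.4, 90.0, -158.5]
contact_force: [-0.1, -0.1, 0.0]
gripper_width: 0.0458
time_s: 43.5
tcp_pos: [0.5087, 0.3148, 0.2043]
eef_rot: [-152.9, 89.6, 42.1]
contact_force: [0.9, 1.2, -0.7]
gripper_width: 0.0519
t 43.5 tcp [0.5087 0.3148 0.2043] x [ 0.005  0.005 -1.   ] jawyaw -164.9 w 51.9 F [ 0.9  1.2 -0.7] j [ 50.5  13.   -9.5   0.1 -67.1 -35.5]
shift cm 0.35 39.05 -6.04 turn 15.1 (or -164.9)
```

```bash
python3 -m handwheel '[0,5,-0.8,12, 0,10,-1.6,12, 0,15,-2.3,12, 0,20,-3.1,12, 0,25,-3.9,12, 0,30,-4.7,12, 0,35,-5.4,12, 0,39,-6,12, 0,39,-6,12, 0,39,-6,12]' 6.5; python3 go.py .6685 -.0465 .026 3
python3 - <<'E'
from h import *
c=cap('top'); s=cap('side')
a=cv2.resize(c['image'][150:290,80:220,::-1],(400,400),interpolation=cv2.INTER_CUBIC)
b=cv2.resize(s['image'][145:285,150:290,::-1],(400,400),interpolation=cv2.INTER_CUBIC)
cv2.imwrite('pics/g11.png',np.hstack([a,b]))
E
```

```text
time_s: 44.75
tcp_pos: [0.6658, -0.0476, 0.1995]
eef_rot: [-4.4, 89.9, 178.6]
contact_force: [-1.0, 0.6, 0.1]
gripper_width: 0.0651
t 44.75 tcp [ 0.6658 -0.0476  0.1995] x [-0.001  0.    -1.   ] jawyaw -177.0 w 65.1 F [-1.   0.6  0.1] j [ 12.6  20.   -0.4  -0.  -69.7  -9.6]
shift cm 17.35 -0.10 -0.30 turn -0.0 (or 180.0)
```

View pics/g11.png

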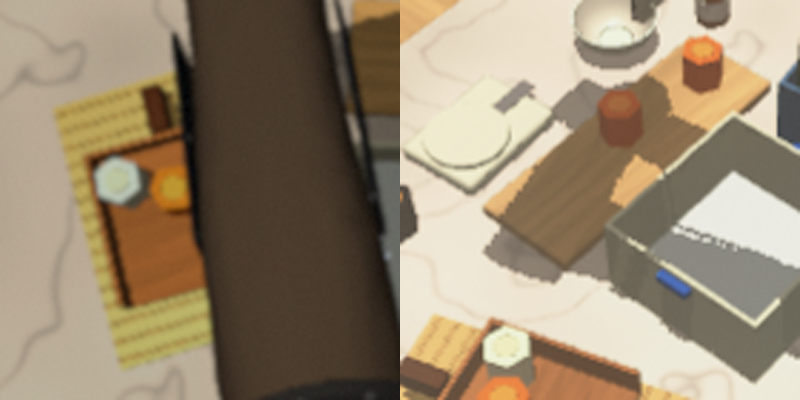

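The first carrot sits between the radishes and carrot2 hasn't moved (side about (227,182)). I'll grasp it.

```bash
python3 -m handwheel '[3,-0.1,-0.2,0, 6,-0.1,-0.2,0, 9,-0.1,-0.2,0, 11,-0.1,-0.2,0, 13,-0.1,-0.2,0, 15,-0.1,-0.2,0, 16.5,-0.1,-0.2,0, 17.3,-0.1,-0.2,0, 17.3,-0.1,-0.2,0, 17.3,-0.1,-0.2,0]'; python3 -m handwheel '[0,0,0,0, 0,0,0,0, 0,0,0,0, 0,0,0,0, 0,0,0,0, -3,0,0,0, -6,0,0,0, -10,0,0,0, -13,0,0,0, -17.3,0,0,0]' 1 25;python3 go.py .4687 .249 .2 15
```

```text
time_s: 46.1
tcp_pos: [0.6687, -0.0463, 0.0282]
eef_rot: [179.8, 89.9, 2.9]
contact_force: [-0.6, -0.3, 0.3]
gripper_width: 0.0648
time_s: 47.35
tcp_pos: [0.6671, -0.0464, 0.2001]
eef_rot: [-5.4, 89.8, 177.6]
contact_force: [0.6, 1.0, -0.2]
gripper_width: 0.0441
t 47.35 tcp [ 0.6671 -0.0464  0.2001] x [-0.003  0.    -1.   ] jawyaw -177.0 w 44.1 F [ 0.6  1.  -0.2] j [ 12.7  20.1  -0.1  -0.  -69.9  -9.6]
shift cm 0.07 -30.54 18.25 turn -12.0 (or 168.0)
```

```bash
python3 -m handwheel '[0,-4,2.4,-3, 0,-8,4.8,-6, 0,-12,7.2,-9, 0,-16,9.6,-12, 0,-20,12,-12, 0,-24,14.4,-12, 0,-28,16.8,-12, 0,-30.5,18.2,-12, 0,-30.5,18.2,-12, 0,-30.5,18.2,-12]'; python3 go.py .4687 .249 .022 15; python3 -m handwheel '[3,0,0,0, 6,0,0,0, 9,0,0,0, 11,0,0,0, 13,0,0,0, 14.5,0,0,0, 15.5,0,0,0, 16.5,0,0,0, 17.2,0,0,0, 17.5,0,0,0]'; python3 go.py .4687 .249 .022 15
```

```text
time_s: 48.6
tcp_pos: [0.4701, 0.2483, 0.2002]
eef_rot: [19.0, 90.0, -145.9]
contact_force: [0.6, 0.2, -0.9]
gripper_width: 0.0444
t 48.6 tcp [0.4701 0.2483 0.2002] x [-0. -0. -1.] jawyaw -164.9 w 44.4 F [ 0.6  0.2 -0.9] j [ 49.    7.1 -17.4  -0.  -65.5 -33.9]
shift cm 17.82 -0.11 0.11 turn 0.1 (or -179.9)
time_s: 49.85
tcp_pos: [0.4702, 0.2485, 0.0251]
eef_rot: [37.4, 90.0, -127.6]
contact_force: [-0.2, 0.8, -1.1]
gripper_width: 0.0439
t 49.85 tcp [0.4702 0.2485 0.0251] x [-0. -0. -1.] jawyaw -165.0 w 43.9 F [-0.2  0.8 -1.1] j [ 49.   17.8 -29.9   0.  -42.3 -33.9]
shift cm 0.31 -0.09 0.13 turn 0.0 (or -180.0)
```

```bash
python3 -m handwheel '[0.3,0,0,0, 0.4,0,0,0, 0.4,0,0,0, 0.4,0,0,0, 0.4,0,0,0, 0.4,0,0,0, 0.4,0,0,0, 0.4,0,0,0, 0.4,0,0,0, 0.4,0,0,0]'; python3 -m handwheel '[0,0,0,0, 0,0,0,0, 0,0,0,0, -2,0,0,0, -4,0,0,0, -7,0,0,0, -10,0,0,0, -14,0,0,0, -18,0,0,0, -18,0,0,0]' 5;  python3 go.py .650 -.174 .2 90
```

```text
time_s: 51.1
tcp_pos: [0.4702, 0.2485, 0.0214]
eef_rot: [7.0, 90.0, -157.9]
contact_force: [1.0, 0.3, -0.8]
gripper_width: 0.0435
time_s: 52.35
tcp_pos: [0.4718, 0.2497, 0.2049]
eef_rot: [-153.7, 89.6, 41.3]
contact_force: [-0.2, 0.0, -1.3]
gripper_width: 0.0501
t 52.35 tcp [0.4718 0.2497 0.2049] x [ 0.005  0.004 -1.   ] jawyaw -164.9 w 50.1 F [-0.2  0.  -1.3] j [ 49.    6.8 -17.1   0.1 -65.7 -34. ]
shift cm 0.40 45.55 -6.20 turn -74.9 (or 105.1)
```

```bash
python3 -m handwheel '[0,5,-0.7,-10, 0,10,-1.4,-20, 0,15,-2.1,-30, 0,20,-2.8,-40, 0,25,-3.5,-50, 0,30,-4.2,-60, 0,35,-4.9,-70, 0,40,-5.5,-75, 0,45.5,-6.2,-75, 0,45.5,-6.2,-75]' 6.5; python3 go.py .650 -.174 .0265 90
python3 - <<'E'
from h import *
c=cap('top'); s=cap('side')
a=cv2.resize(c['image'][150:290,80:220,::-1],(400,400),interpolation=cv2.INTER_CUBIC)
b=cv2.resize(s['image'][105:285,130:310,::-1],(400,400),interpolation=cv2.INTER_CUBIC)
cv2.imwrite('pics/g12.png',np.hstack([a,b]))
E
```

```text
time_s: 53.6
tcp_pos: [0.6481, -0.1782, 0.199]
eef_rot: [-87.0, 89.8, -177.1]
contact_force: [-0.6, 0.9, -0.7]
gripper_width: 0.0652
t 53.6 tcp [ 0.6481 -0.1782  0.199 ] x [-0.003 -0.    -1.   ] jawyaw -90.2 w 65.2 F [-0.6  0.9 -0.7] j [  1.2  20.5   0.2   0.  -69.9  88.6]
shift cm 17.25 0.24 -0.42 turn -0.2 (or 179.8)
```

View pics/g12.png

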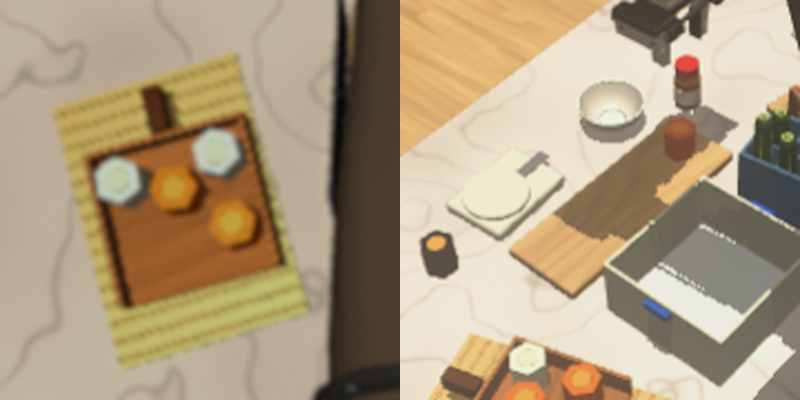

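The two carrots stand in the tray at crop (175,188) and (233,222). Carrot3 is at side crop (680,137). I'll grasp it.

```bash
python3 -m handwheel '[3,0.2,-0.2,0, 6,0.2,-0.2,0, 9,0.2,-0.2,0, 11,0.2,-0.2,0, 13,0.2,-0.2,0, 15,0.2,-0.2,0, 16.5,0.2,-0.2,0, 17.2,0.2,-0.2,0, 17.2,0.2,-0.2,0, 17.2,0.2,-0.2,0]'; python3 go.py .65 -.174 .2 90; python3 -m handwheel '[0,0,0,0, 0,0,0,0, 0,0,0,0, 0,0,0,0, 0,0,0,0, -3,0,0,0, -6,0,0,0, -10,0,0,0, -13,0,0,0, -17.3,0,0,0]' 1 25;python3 go.py .4428 .3456 .2 15
```

```text
time_s: 54.95
tcp_pos: [0.6508, -0.1728, 0.0302]
eef_rot: [82.9, 89.9, -7.1]
contact_force: [0.1, 0.7, -0.0]
gripper_width: 0.0651
t 54.95 tcp [ 0.6508 -0.1728  0.0302] x [ 0.001 -0.    -1.   ] jawyaw -89.9 w 65.1 F [ 0.1  0.7 -0. ] j [  1.7  28.5 -10.9   0.  -50.5  88.4]
shift cm -16.98 -0.06 0.12 turn 0.1 (or -179.9)
time_s: 56.2
tcp_pos: [0.6492, -0.1726, 0.2022]
eef_rot: [-104.4, 89.9, 165.7]
contact_force: [-0.2, -0.3, -0.1]
gripper_width: 0.0434
t 56.2 tcp [ 0.6492 -0.1726  0.2022] x [-0.003  0.001 -1.   ] jawyaw -90.0 w 43.4 F [-0.2 -0.3 -0.1] j [  1.7  20.3   0.5  -0.  -70.3  88.4]
shift cm 0.30 -20.61 -51.83 turn 75.0 (or -105.0)
```

```bash
python3 -m handwheel '[0,-2.1,-5.2,10, 0,-4.2,-10.4,20, 0,-6.3,-15.6,30, 0,-8.4,-20.8,40, 0,-10.5,-26,50, 0,-12.6,-31.2,60, 0,-14.7,-36.4,70, 0,-16.8,-41.6,75, 0,-18.9,-46.8,75, 0,-20.6,-51.8,75]'; python3 go.py .4428 .3456 .2 15
```

```text
time_s: 57.45
tcp_pos: [0.4425, 0.3467, 0.2024]
eef_rot: [-73.5, 90.0, 121.6]
contact_force: [0.7, -0.8, -0.1]
gripper_width: 0.0438
t 57.45 tcp [0.4425 0.3467 0.2024] x [-0.  0. -1.] jawyaw -164.9 w 43.8 F [ 0.7 -0.8 -0.1] j [ 58.    9.9 -13.7  -0.  -66.4 -42.9]
shift cm 0.24 0.11 0.00 turn 0.1 (or -179.9)
```

```bash
python3 -m handwheel '[3,0.1,0,0, 6,0.1,0,0, 9,0.1,0,0, 11,0.1,0,0, 13,0.1,0,0, 14.5,0.1,0,0, 15.5,0.1,0,0, 16.5,0.1,0,0, 17.2,0.1,0,0, 17.5,0.1,0,0]'; python3 -m handwheel '[0.2,0,0,0, 0.4,0,0,0, 0.4,0,0,0, 0.4,0,0,0, 0.4,0,0,0, 0.4,0,0,0, 0.4,0,0,0, 0.4,0,0,0, 0.4,0,0,0, 0.4,0,0,0]'; python3 -m handwheel '[0,0,0,0, 0,0,0,0, 0,0,0,0, -2,0,0,0, -4,0,0,0, -7,0,0,0, -10,0,0,0, -14,0,0,0, -18,0,0,0, -18,0,0,0]' 5;  python3 go.py .600 .15 .2 105
```

```text
time_s: 58.7
tcp_pos: [0.4441, 0.344, 0.0271]
eef_rot: [48.4, 90.0, -116.6]
contact_force: [-0.4, -0.4, -1.5]
gripper_width: 0.0437
time_s: 59.95
tcp_pos: [0.4441, 0.344, 0.0234]
eef_rot: [37.1, 90.0, -127.8]
contact_force: [0.5, 0.4, 0.0]
gripper_width: 0.0435
time_s: 61.2
tcp_pos: [0.4455, 0.3455, 0.2071]
eef_rot: [-145.1, 89.6, 50.0]
contact_force: [-0.5, 0.3, -1.0]
gripper_width: 0.0502
t 61.2 tcp [0.4455 0.3455 0.2071] x [ 0.004  0.005 -1.   ] jawyaw -164.9 w 50.2 F [-0.5  0.3 -1. ] j [ 57.7   9.6 -13.4   0.1 -66.5 -42.7]
shift cm 0.68 22.90 -9.84 turn -89.9 (or 90.1)
```

```bash
python3 -m handwheel '[0,3,-1.5,-10, 0,7,-3,-20, 0,11,-4.5,-30, 0,15,-6,-40, 0,19,-8,-50, 0,23,-10,-60, 0,23,-10,-70, 0,23,-10,-80, 0,23,-10,-90, 0,23,-10,-90]' 3.6
python3 - <<'E'
from h import *
c=cap('top','top2.png'); s=cap('side','side2.png')
a=cv2.resize(c['image'][150:290,80:220,::-1],(400,400),interpolation=cv2.INTER_CUBIC)
b=cv2.resize(s['image'][220:360,110:250,::-1],(400,400),interpolation=cv2.INTER_CUBIC)
cv2.imwrite('pics/g13.png',np.hstack([a,b]))
E
```

```text
time_s: 62.45
tcp_pos: [0.6, 0.1477, 0.2026]
eef_rot: [-85.2, 89.9, -160.2]
contact_force: [-0.4, -0.3, -0.4]
gripper_width: 0.0359
```

View pics/g13.png

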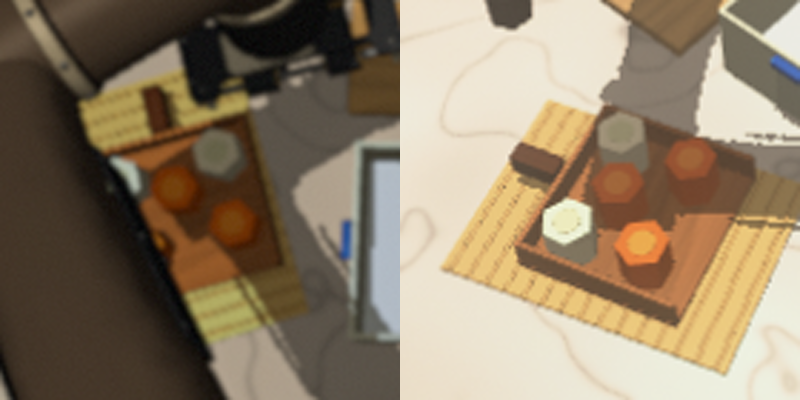

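All five chunks stand in the tray. Now I'll locate the handle, at top crop (157,108) and side crop (540,157).

Run:
```python
import cv2,numpy as np
a=cv2.imread('pics/top0.png');b=cv2.imread('pics/side2.png')
cv2.imwrite('pics/g14.png',np.hstack([cv2.resize(a[170:210,115:155],(400,400),interpolation=cv2.INTER_CUBIC),cv2.resize(b[255:295,140:180],(400,400),interpolation=cv2.INTER_CUBIC)]))
```

View pics/g14.png

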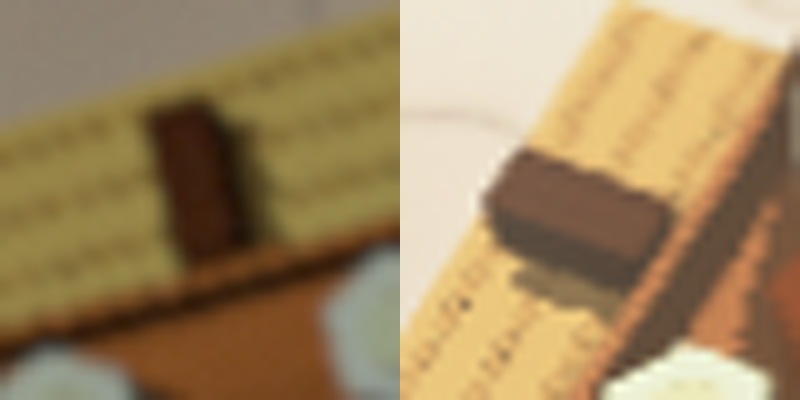

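```bash
python3 - <<'E'
from h import *
import pickle
c=pickle.load(open('last_top.pkl','rb')); s=pickle.load(open('last_side.pkl','rb'))
print(px2w(c,[[134.05,187.55],[132.65,180.15],[135.55,195.05]],.054)); print(px2w(s,[[157.95,274.65],[150.55,271.8],[165.3,277.5]],.054))
E
python3 go.py .590 .335 .2 105
```

```text
[[0.59347657 0.33512427 0.054     ]
 [0.61653232 0.3403557  0.054     ]
 [0.57024497 0.32961872 0.054     ]]
[[0.58977409 0.33590497 0.054     ]
 [0.61309119 0.3421085  0.054     ]
 [0.56677994 0.32983178 0.054     ]]
t 62.55 tcp [0.6001 0.1478 0.2029] x [-0.001 -0.    -1.   ] jawyaw -75.2 w 36.1 F [ 0.2  0.2 -0.6] j [ 31.9  15.2  -6.7  -0.  -68.1  72.9]
shift cm 0.28 3.81 -18.36 turn -0.2 (or 179.8)
```

```bash
python3 go.py .586 .334 .2 104.5;python3 -m handwheel '[0,0.8,-3.7,0, 0,1.6,-7.4,0, 0,2.4,-11,0, 0,3.2,-15,0, 0,4.1,-18.3,0, 0,4.1,-18.3,0, 0,4.1,-18.3,0, 0,4.1,-18.3,0, 0,4.1,-18.3,0, 0,4.1,-18.3,0]' 4.2; python3 go.py .586 .334 .021 104.5
```

```text
t 62.55 tcp [0.6001 0.1478 0.2029] x [-0.001 -0.    -1.   ] jawyaw -75.2 w 36.1 F [ 0.2  0.2 -0.6] j [ 31.9  15.2  -6.7  -0.  -68.1  72.9]
shift cm 0.28 3.39 -18.36 turn 0.3 (or -179.7)
time_s: 63.8
tcp_pos: [0.5926, 0.3347, 0.2036]
eef_rot: [114.0, 90.0, 39.0]
contact_force: [-0.0, 0.6, -0.2]
gripper_width: 0.0421
t 63.8 tcp [0.5926 0.3347 0.2036] x [ 0.  0. -1.] jawyaw -75.0 w 42.1 F [-0.   0.6 -0.2] j [ 45.8  21.    1.6   0.  -70.6  59.2]
shift cm 18.26 -0.66 -0.10 turn 0.5 (or -179.5)
```

```bash
python3 -m handwheel '[3,-0.6,-0.1,0.5, 6,-0.6,-0.1,0.5, 9,-0.6,-0.1,0.5, 11,-0.6,-0.1,0.5, 13,-0.6,-0.1,0.5, 15,-0.6,-0.1,0.5, 16.5,-0.6,-0.1,0.5, 17.5,-0.6,-0.1,0.5, 18,-0.6,-0.1,0.5, 18.2,-0.6,-0.1,0.5]'; python3 -m handwheel '[0,0,0,0, 0,0,0,0, 0,0,0,0, 0,0,0,0, 0,0,0,0, 0,0,0,0, 0,0,0,0, 0,0,0,0, 0,0,0,0, 0,0,0,0]' 1 60; python3 go.py
```

```text
time_s: 65.05
tcp_pos: [0.5866, 0.3347, 0.0215]
eef_rot: [103.7, 90.0, 28.2]
contact_force: [0.0, -0.5, 0.1]
gripper_width: 0.0421
time_s: 66.3
tcp_pos: [0.5867, 0.3347, 0.0219]
eef_rot: [87.0, 90.0, 11.6]
contact_force: [-0.3, -1.9, 5.5]
gripper_width: 0.0209
t 66.3 tcp [0.5867 0.3347 0.0219] x [ 0.  0. -1.] jawyaw -75.5 w 20.9 F [-0.3 -1.9  5.5] j [ 46.2  29.2 -11.    0.  -49.8  58.3]
```

Gripped at a width of 21 mm. I'll do a slow small lift and check the droop.

```bash
python3 -m handwheel '[-0.2,0,0,0, -0.4,0,0,0, -0.7,0,0,0, -1,0,0,0, -1.4,0,0,0, -1.8,0,0,0, -2.2,0,0,0, -2.6,0,0,0, -3,0,0,0, -3,0,0,0]'; python3 go.py
python3 - <<'E'
from h import *
s=cap('side')
b=cv2.resize(s['image'][190:360,100:270,::-1],(600,600),interpolation=cv2.INTER_CUBIC)
cv2.imwrite('pics/g15.png',b)
E
```

```text
time_s: 67.55
tcp_pos: [0.5866, 0.3349, 0.0519]
eef_rot: [117.0, 90.0, 41.6]
contact_force: [0.4, -0.6, -4.1]
gripper_width: 0.0207
t 67.55 tcp [0.5866 0.3349 0.0519] x [ 0.001  0.001 -1.   ] jawyaw -75.5 w 20.7 F [ 0.4 -0.6 -4.1] j [ 46.2  27.3  -9.5   0.  -53.1  58.3]
```

View pics/g15.png

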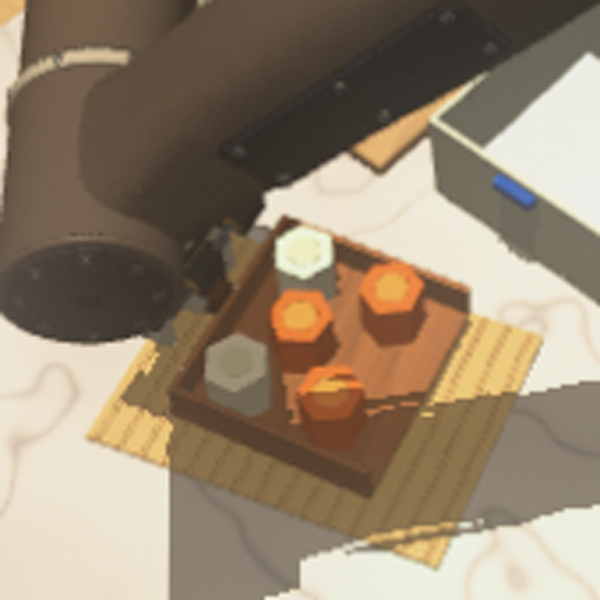

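```bash
cat > tilt.py <<'E'
from h import *
import pickle,sys
from scipy.optimize import least_squares
# tilt.py offx offy scale  rl fl fr rr (wall-top outer corners u,v in crop) : corners (-.092,+-.088,.04),( .08,+-.088,.04)
def run(cam,off,sc,uv,yaw0,tz=.036):
    s=pickle.load(open('last_%s.pkl'%cam,'rb')); st=sensors.get_state(); pv=st['tcp_pos']+[0,0,.019]
    m=np.array([[-.092,-.088,.04],[.08,-.088,.04],[.08,.088,.04],[-.092,.088,.04]])-[-.109,0,tz]
    uv=np.array(uv,float); ok=~np.isnan(uv[:,0]); px=(uv+.5)/sc-.5+off
    def f(p):
        r=R.from_euler('ZY',p[:2],degrees=True)
        return (w2px(s,r.apply(m)+pv+[p[2],p[3],p[4]])-px)[ok].ravel()
    def g(p): return np.r_[f(p),np.array(p[2:])/.004]
    q=least_squares(g,[yaw0,0,0,0,0],x_scale=[10,10,.01,.01,.01]); print('yaw',q.x[0].round(1),'pitch(mouth down +)',q.x[1].round(1),'off mm',(q.x[2:]*1000).round(1),'res',f(q.x).round(1))
    r=R.from_euler('ZY',q.x[:2],degrees=True)
    for n,P in (('mouth',[.08,0,.006]),('origin',[0,0,0]),('fl',[.08,-.088,0])): print(n,(r.apply(np.array(P)-[-.109,0,tz])+pv+q.x[2:]).round(3))
E
python3 -c "
from tilt import *
run('side',[100,190],600/170,[[170,390],[371,497],[471,292],[285,217]],195)"
```

```text
yaw 195.5 pitch(mouth down +) 8.9 off mm [-2.6  0.7 -1.4] res [-0.8  0.5  0.4 -2.3  0.7  2.3 -0.6 -0.8]
mouth [0.408 0.287 0.01 ]
origin [0.485 0.308 0.017]
fl [0.386 0.372 0.004]
```

The fit says pitch is about 9° with the front edge still on the mat, so the side grip pivots. I'll check the moment before lifting further.

```bash
python3 - <<'E'
from h import *
st=sensors.get_state(); print(st['contact_force'],st['moment'],st['joint_torque'])
r=R.from_euler('xyz',st['eef_rot'],degrees=True).as_matrix(); print('in tool',r.T@st['contact_force'],r.T@st['moment'])
E
python3 -m handwheel '[-0.2,0,0,0, -0.4,0,0,0, -0.6,0,0,0, -0.8,0,0,0, -1,0,0,0, -1,0,0,0, -1,0,0,0, -1,0,0,0, -1,0,0,0, -1,0,0,0]'
python3 - <<'E'
from h import *
st=sensors.get_state(); 
r=R.from_euler('xyz',st['eef_rot'],degrees=True).as_matrix(); print('in tool',r.T@st['contact_force'],r.T@st['moment'])
s=cap('side')
b=cv2.resize(s['image'][190:360,100:270,::-1],(600,600),interpolation=cv2.INTER_CUBIC)
cv2.imwrite('pics/g16.png',b)
E
```

```text
[ 0.23503221  0.11886589 -5.55653432] [-0.0010736  -0.19797783 -0.01631488] [ 5.95229110e-03 -6.59280038e+01  2.66062063e+01  6.50767162e+00
 -2.91183069e-01  4.09493296e-04]
in tool [ 5.55662497  0.25570354 -0.05456679] [ 0.01624826 -0.05073755  0.19137461]
time_s: 68.85
tcp_pos: [0.5864, 0.3346, 0.0614]
eef_rot: [-61.3, 90.0, -136.8]
contact_force: [-0.3, 0.7, -4.2]
gripper_width: 0.0207
in tool [ 4.23141476 -0.16107844 -0.75884337] [-0.02055172 -0.06226782  0.21896092]
```

View pics/g16.png

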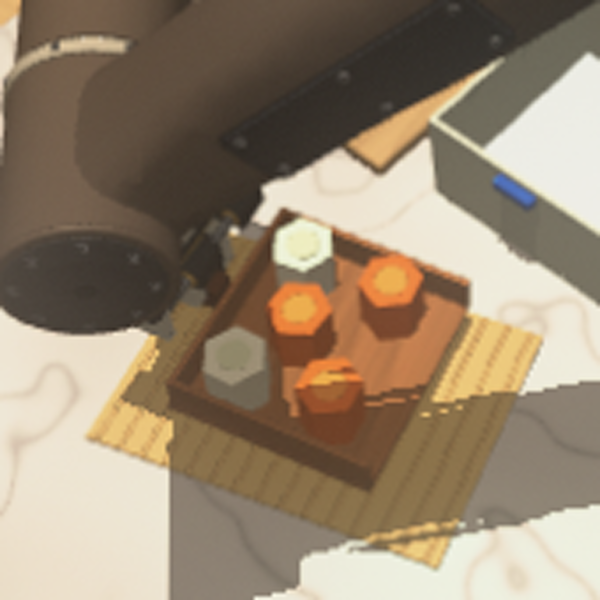

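```bash
python3 -c "
from tilt import *
run('side',[100,190],600/170,[[169,382],[371,488],[471,283],[284,208]],195)"
```

```text
yaw 195.7 pitch(mouth down +) 8.6 off mm [-2.4 -0.1 -1.1] res [-0.9  0.5  0.5 -2.2  0.7  2.3 -0.7 -0.6]
mouth [0.408 0.285 0.021]
origin [0.485 0.307 0.027]
fl [0.385 0.37  0.015]
```

The tray is airborne and holding at about 8.6°, which is not enough for the chunks to slide. I'll keep lifting gently.

```bash
python3 -m handwheel '[-0.4,0,0,0, -1,0,0,0, -2,0,0,0, -3.2,0,0,0, -4.4,0,0,0, -5.6,0,0,0, -6.6,0,0,0, -7.4,0,0,0, -7.8,0,0,0, -8,0,0,0]' 
python3 -m handwheel '[-0.4,0,0,0, -1,0,0,0, -2,0,0,0, -3.2,0,0,0, -4.4,0,0,0, -5.6,0,0,0, -6.6,0,0,0, -7.4,0,0,0, -7.8,0,0,0, -8,0,0,0]'
python3 - <<'E'
from h import *
s=cap('side')
b=cv2.resize(s['image'][160:330,100:270,::-1],(600,600),interpolation=cv2.INTER_CUBIC)
cv2.imwrite('pics/g17.png',b)
E
python3 go.py
```

```text
time_s: 70.15
tcp_pos: [0.5863, 0.3346, 0.1414]
eef_rot: [-82.8, 90.0, -158.2]
contact_force: [-0.6, -0.1, -4.5]
gripper_width: 0.021
time_s: 71.4
tcp_pos: [0.5863, 0.3346, 0.2214]
eef_rot: [-94.8, 90.0, -170.2]
contact_force: [0.1, 1.4, -4.8]
gripper_width: 0.0204
t 71.45 tcp [0.5864 0.3347 0.2215] x [-0. -0. -1.] jawyaw -75.5 w 20.9 F [ 0.2  0.5 -4.5] j [ 46.2  20.    2.4  -0.  -72.5  58.3]
```

View pics/g17.png

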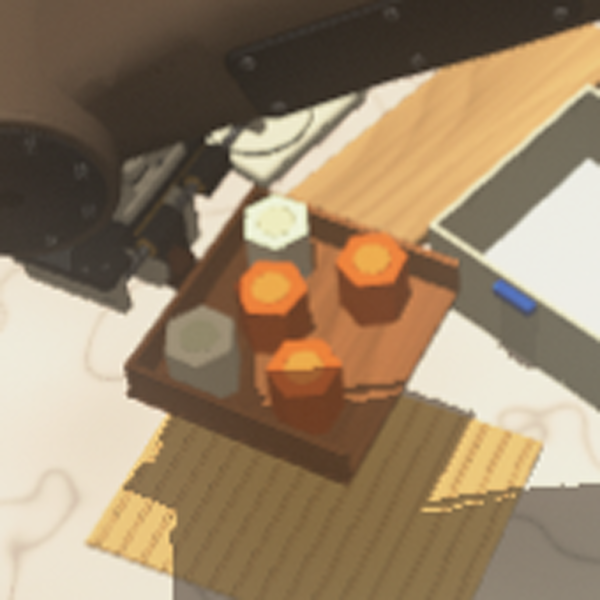

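```bash
python3 -c "
from tilt import *
run('side',[100,160],600/170,[[127,366],[348,484],[458,262],[255,187]],195)"; python3 go.py .652 .014 .24 90
```

```text
yaw 195.8 pitch(mouth down +) 8.8 off mm [-2.2  1.2 -1.1] res [-1.1  0.6  0.7 -3.7  1.1  3.7 -0.8 -0.7]
mouth [0.409 0.286 0.181]
origin [0.486 0.308 0.187]
fl [0.386 0.371 0.175]
t 71.45 tcp [0.5864 0.3347 0.2215] x [-0. -0. -1.] jawyaw -75.5 w 20.9 F [ 0.2  0.5 -4.5] j [ 46.2  20.    2.4  -0.  -72.5  58.3]
shift cm -1.85 -1.70 32.69 turn 14.5 (or -165.5)
```

```bash
python3 go.py .585 .014 .241 89
```

```text
t 71.45 tcp [0.5864 0.3347 0.2215] x [-0. -0. -1.] jawyaw -75.5 w 20.9 F [ 0.2  0.5 -4.5] j [ 46.2  20.    2.4  -0.  -72.5  58.3]
shift cm -1.95 -8.18 31.00 turn 15.5 (or -164.5)
```

```bash
python3 -m handwheel '[-0.5,-0.1,0.3,0, -1,-0.3,1.2,0, -1.5,-0.7,2.8,1, -2,-1.2,4.6,2, -2,-1.7,6.5,3, -2,-2.2,8.4,4, -2,-2.7,10.3,5, -2,-3.2,12.2,6, -2,-3.7,14,7, -2,-4.1,15.5,7.7]'; python3 go.py .585 .014 .241 89
```

```text
time_s: 72.7
tcp_pos: [0.5856, 0.1731, 0.2414]
eef_rot: [-54.1, 90.0, -137.3]
contact_force: [0.2, -0.4, -5.1]
gripper_width: 0.0211
t 72.7 tcp [0.5856 0.1731 0.2414] x [-0. -0. -1.] jawyaw -83.2 w 21.1 F [ 0.2 -0.4 -5.1] j [ 34.8  13.2  -4.3   0.  -72.5  62. ]
shift cm 0.04 -1.93 15.79 turn 7.8 (or -172.2)
```

```bash
python3 -m handwheel '[0,-0.2,1.9,1, 0,-0.4,3.8,2, 0,-0.7,5.7,3, 0,-0.9,7.6,4, 0,-1.1,9.4,5, 0,-1.3,11.2,6, 0,-1.5,12.9,7, 0,-1.7,14.4,7.8, 0,-1.9,15.4,7.8, 0,-1.9,15.8,7.8]'; python3 go.py
python3 - <<'E'
from h import *
s=cap('side'); c=cap('top')
b=cv2.resize(s['image'][120:290,170:340,::-1],(600,600),interpolation=cv2.INTER_CUBIC)
cv2.imwrite('pics/g18.png',b)
E
```

```text
time_s: 73.95
tcp_pos: [0.5856, 0.0146, 0.2414]
eef_rot: [162.8, 90.0, 71.8]
contact_force: [-0.0, -0.1, -5.3]
gripper_width: 0.0212
t 73.95 tcp [0.5856 0.0146 0.2414] x [ 0.  0. -1.] jawyaw -91.0 w 21.2 F [-0.  -0.1 -5.3] j [ 20.5  10.8  -7.4  -0.  -71.8  68.5]
```

View pics/g18.png

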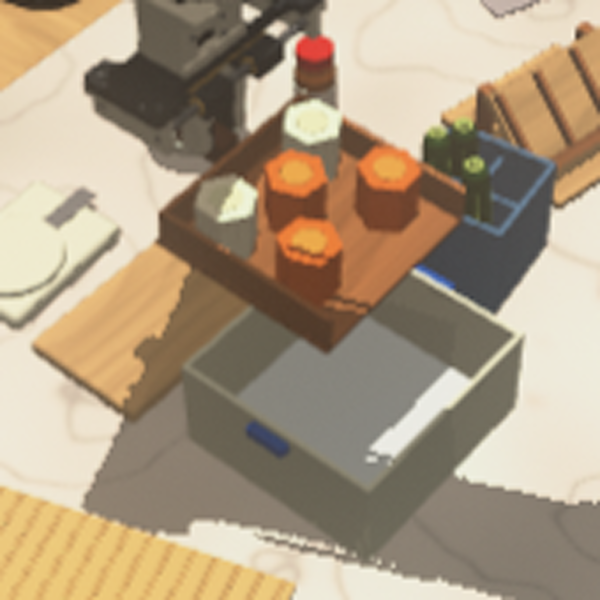

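The loaded tray hangs nearly level over the tub. I'll ease the grip step by step so it pivots mouth-down.

```bash
cat > snap.py <<'E'
from h import *
import sys
s=cap('side'); c=cap('top')
b=cv2.resize(s['image'][120:290,170:340,::-1],(400,400),interpolation=cv2.INTER_CUBIC)
a=cv2.resize(c['image'][120:290,170:340,::-1],(400,400),interpolation=cv2.INTER_CUBIC)
cv2.imwrite('pics/'+sys.argv[1],np.hstack([b,a]))
E
python3 -m handwheel '[0,0,0,0, 0,0,0,0, 0,0,0,0, 0,0,0,0, 0,0,0,0, 0,0,0,0, 0,0,0,0, 0,0,0,0, 0,0,0,0, 0,0,0,0]' 1 35; python3 snap.py p1.png
```

```text
time_s: 75.3
tcp_pos: [0.5856, 0.0152, 0.2414]
eef_rot: [-20.9, 90.0, -111.9]
contact_force: [0.3, -0.2, -2.1]
gripper_width: 0.0212
```

View pics/p1.png

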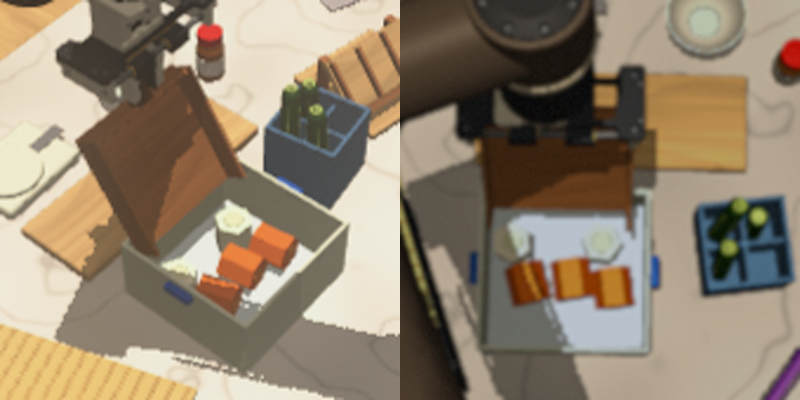

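All five chunks are in the tub, two radishes and three carrots lying on the floor. The tray is empty and tilted. I'll re-grip, lift and return it.

```bash
python3 -m handwheel '[0,0,0,0, 0,0,0,0, 0,0,0,0, 0,0,0,0, -1,0,0,0, -3,0,0,0, -5,0,0,0, -7,0,0,0, -9,0,0,0, -10,0,0,0]' 1 60; python3 go.py .599 .350 .341 105; python3 snap.py p2.png
```

```text
time_s: 76.65
tcp_pos: [0.586, 0.0152, 0.3433]
eef_rot: [103.5, 89.9, 12.6]
contact_force: [-0.5, 0.7, -2.1]
gripper_width: 0.0204
t 76.65 tcp [0.586  0.0152 0.3433] x [ 0.002  0.    -1.   ] jawyaw -91.0 w 20.4 F [-0.5  0.7 -2.1] j [ 20.6   8.8   3.    0.  -84.1  68.4]
shift cm 0.25 0.74 -33.50 turn -16.0 (or 164.0)
```

View pics/p2.png

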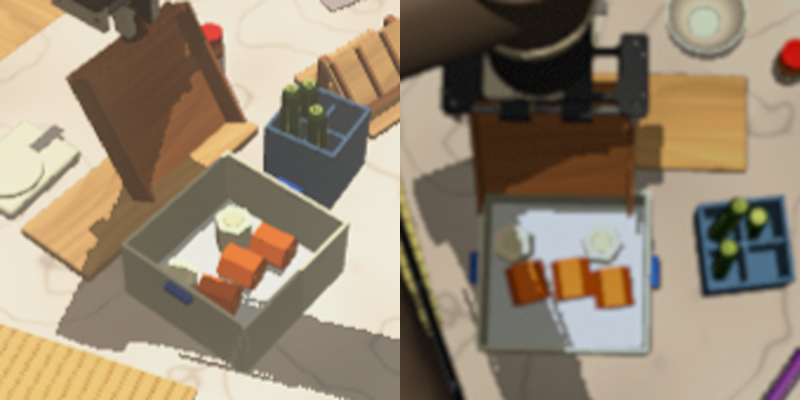

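```bash
python3 -c "
from tilt import *
run('side',[170,120],400/170,[[68,75],[150,192],[254,124],[183,2]],180)"
python3 -m handwheel '[0,0,-3,-2, 0,0,-6.5,-4, 0,0,-10,-6, 0,0,-14,-8, 0,0,-18,-10, 0,0,-22,-12, 0,0,-26,-14, 0,0,-29.5,-16, 0,0.7,-32.5,-16, 0,0.7,-33.5,-16]'; python3 go.py .599 .350 .341 105
```

```text
yaw 174.1 pitch(mouth down +) 48.1 off mm [17.8  5.6  4.3] res [ 1.8 -1.3 -0.2  4.4  0.3 -0.2  1.  -1.5]
mouth [0.501 0.032 0.205]
origin [0.558 0.026 0.261]
fl [0.514 0.119 0.201]
time_s: 78.0
tcp_pos: [0.5979, 0.3516, 0.3392]
eef_rot: [-69.2, 89.8, -144.1]
contact_force: [-0.7, 0.1, -3.2]
gripper_width: 0.0205
t 78.0 tcp [0.5979 0.3516 0.3392] x [-0.002 -0.002 -1.   ] jawyaw -74.9 w 20.5 F [-0.7  0.1 -3.2] j [ 46.5  19.9  17.2  -0.  -87.4  58.6]
shift cm -0.18 0.06 0.19 turn 0.1 (or -179.9)
```

```bash
python3 -m handwheel '[0,-2,0,0, 1,-5,0.2,0, 3,-8,0.2,0, 6,-9.5,0.2,0, 9,-9.5,0.2,0, 11.5,-9.5,0.2,0, 13.5,-9.5,0.2,0, 15,-9.5,0.2,0, 15.5,-9.5,0.2,0, 15.5,-9.5,0.2,0]'; python3 go.py;  python3 - <<'E'
from h import *
s=cap('side')
b=cv2.resize(s['image'][190:360,90:260,::-1],(600,600),interpolation=cv2.INTER_CUBIC)
cv2.imwrite('pics/g19.png',b)
E
```

```text
time_s: 79.25
tcp_pos: [0.5071, 0.3233, 0.1865]
eef_rot: [21.1, 90.0, -53.9]
contact_force: [0.3, 0.1, -1.2]
gripper_width: 0.0203
t 79.25 tcp [0.5071 0.3233 0.1865] x [ 0. -0. -1.] jawyaw -75.0 w 20.3 F [ 0.3  0.1 -1.2] j [ 51.1  14.3 -10.2   0.  -65.5  53.9]
```

View pics/g19.png

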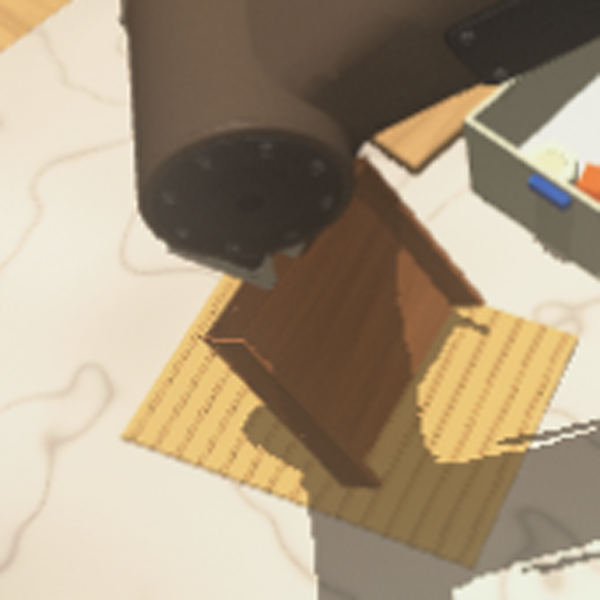

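```bash
python3 -c "
from tilt import *
run('side',[90,190],600/170,[[205,337],[380,487],[485,302],[365,157]],195)"
```

```text
yaw 191.7 pitch(mouth down +) 52.5 off mm [15.7  8.7  4.8] res [ 4.6 -0.5 -2.1  1.7  1.8  1.1 -1.8 -1.4]
mouth [0.434 0.314 0.043]
origin [0.486 0.325 0.102]
fl [0.42  0.401 0.039]
```

```bash
python3 -m handwheel '[1,0,0,0, 2,0,0,0, 2.6,0,0,0, 3.4,1.3,0,0, 4.1,2.6,0,0, 5.2,3.9,0,0, 6.2,5.2,0,0, 7.5,6.3,0,0, 8.8,7.4,0,0, 8.8,7.4,0,0]' 1 30; python3 go.py;  python3 - <<'E'
from h import *
s=cap('side')
b=cv2.resize(s['image'][190:360,90:260,::-1],(600,600),interpolation=cv2.INTER_CUBIC)
cv2.imwrite('pics/g20.png',b)
E
```

```text
time_s: 80.55
tcp_pos: [0.5778, 0.3418, 0.0958]
eef_rot: [-66.0, 89.8, -141.0]
contact_force: [-0.1, -0.0, 0.6]
gripper_width: 0.0212
t 80.55 tcp [0.5778 0.3418 0.0958] x [-0.003 -0.003 -1.   ] jawyaw -75.0 w 21.2 F [-0.1 -0.   0.6] j [ 47.2  24.8  -7.2  -0.  -58.2  57.8]
```

View pics/g20.png

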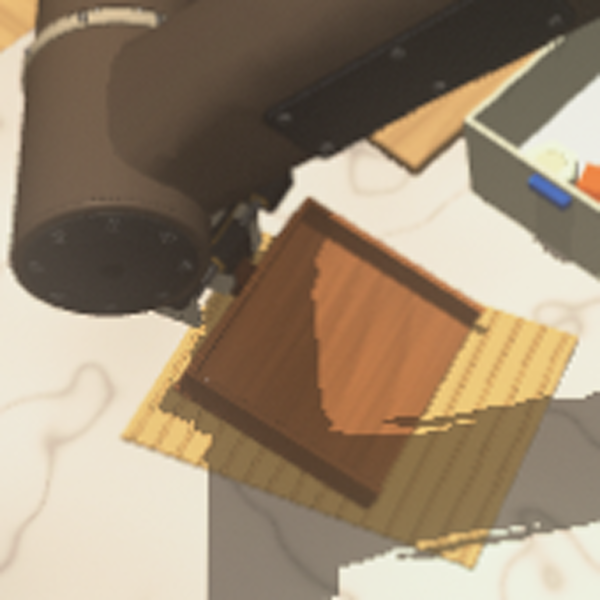

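The front edge rests on the mat and the tray is flattening as planned. I'll continue along the arc.

```bash
python3 -m handwheel '[1,0.6,0,0, 2,1.2,0,0, 2.9,1.7,0,0, 4,2.2,0,0, 5,2.6,0,0, 5.6,2.8,0,0, 6.2,3,0,0, 6.7,3.1,0,0, 7.1,3.2,0,0, 7.3,3.2,0,0]' 1 30; python3 go.py
python3 - <<'E'
from h import *
s=cap('side')
b=cv2.resize(s['image'][190:360,90:260,::-1],(600,600),interpolation=cv2.INTER_CUBIC)
cv2.imwrite('pics/g21.png',b)
E
```

```text
time_s: 81.85
tcp_pos: [0.6094, 0.351, 0.0253]
eef_rot: [116.1, 90.0, 41.2]
contact_force: [1.1, 0.3, 0.3]
gripper_width: 0.0214
t 81.85 tcp [0.6094 0.351  0.0253] x [ 0.  0. -1.] jawyaw -75.0 w 21.4 F [1.1 0.3 0.3] j [ 45.8  31.1  -6.8   0.  -52.   59.3]
```

View pics/g21.png

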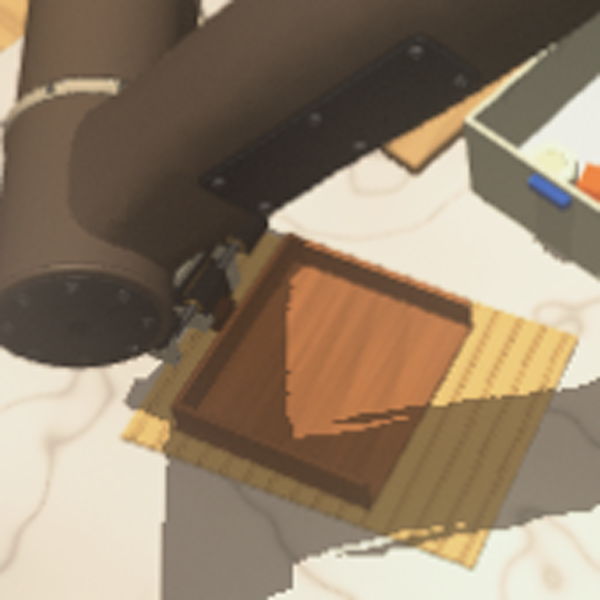

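Nearly flat. I'll go 4 mm lower, ease to 10 N so it settles, open, and lift.

```bash
python3 -m handwheel '[0.1,0,0,0, 0.2,0,0,0, 0.3,0,0,0, 0.4,0,0,0, 0.4,0,0,0, 0.4,0,0,0, 0.4,0,0,0, 0.4,0,0,0, 0.4,0,0,0, 0.4,0,0,0]' 1 12; python3 -m handwheel '[0,0,0,0, 0,0,0,0, 0,0,0,0, 0,0,0,0, -1,0,0,0, -3,0,0,0, -6,0,0,0, -10,0,0,0, -15,0,0,0, -20,0,0,0]' 4.5; python3 -m handwheel '[-4,4,0,0, -6,4,10,0, -6,4,16,0, -6,4,22,0, -6,4,28,0, -6,4,34,0, -6,4,38,0, -6,4,42,0, -6,4,46,0, -6,4,46,0]';python3 go.py;  python3 - <<'E'
from h import *
c=cap('top','top3.png');s=cap('side','side3.png')
E
```

```text
time_s: 83.15
tcp_pos: [0.6101, 0.3512, 0.0232]
eef_rot: [98.8, 89.9, 23.8]
contact_force: [-0.9, -1.5, 8.5]
gripper_width: 0.0217
time_s: 84.4
tcp_pos: [0.6093, 0.3508, 0.2251]
eef_rot: [111.7, 89.9, 36.7]
contact_force: [1.5, 0.8, 0.0]
gripper_width: 0.0448
time_s: 85.65
tcp_pos: [0.7673, -0.0864, 0.2826]
eef_rot: [46.7, 89.9, -28.5]
contact_force: [-0.0, 0.9, 0.8]
gripper_width: 0.0448
t 85.65 tcp [ 0.7673 -0.0864  0.2826] x [ 0.001 -0.    -1.   ] jawyaw -75.2 w 44.8 F [-0.   0.9  0.8] j [  8.   28.4  23.1   0.  -84.7  96.8]
```

View pics/top3.png

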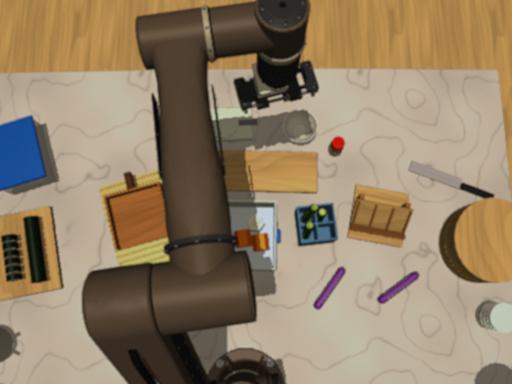

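View pics/side3.png

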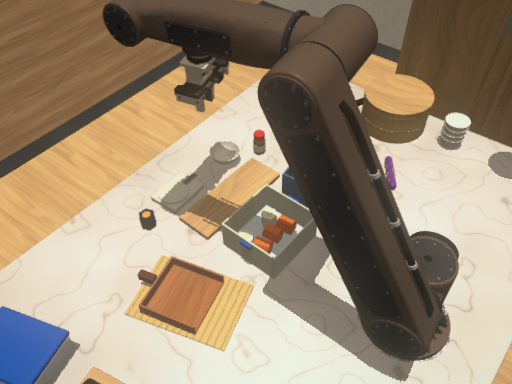

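The tray is back on its mat. I'll check its flatness and offset, and look closely at the tub and crock.

Run:
```python
import cv2,numpy as np
b=cv2.imread('pics/side3.png');a=cv2.imread('pics/top3.png')
cv2.imwrite('pics/g22.png',np.hstack([cv2.resize(b[240:360,115:275],(533,400),interpolation=cv2.INTER_CUBIC),cv2.resize(b[180:280,215:325],(266,242),interpolation=cv2.INTER_CUBIC) if 0 else cv2.resize(a[190:270,280:345],(266,400),interpolation=cv2.INTER_CUBIC)]))
```

```text
(no output)
```

View pics/g22.png

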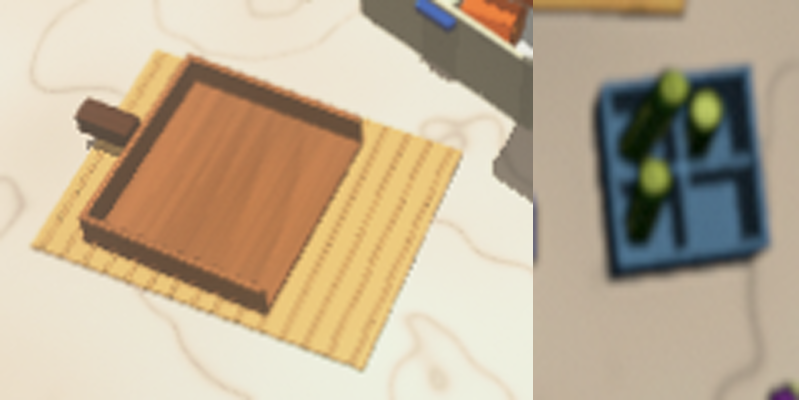

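Run:
```python
from h import *
import pickle
from scipy.optimize import least_squares
s=pickle.load(open('last_side.pkl','rb'))
P=lambda u:(np.array(u,float)+.5)/(533/160)-.5+[115,240]
def fit(m,uv,deg):
    px=P(uv); m=np.array(m)
    def f(p):
        r=R.from_euler('ZY',[p[2],p[3] if deg else 0],degrees=True)
        return (w2px(s,r.apply(m)+[p[0],p[1],p[4] if deg==2 else .005 if deg else 0])-px).ravel()
    q=least_squares(f,[.49,.31,195,0,.005],x_scale=[.1,.1,10,10,.01]); print(q.x.round(4),np.abs(q.fun).max().round(2)); return q.x
t=[[-.092,-.088,.04],[-.092,.088,.04],[.08,.088,.04],[.08,-.088,.04]]
uv=[[80,222],[190,57],[362,122],[268,292]]
a=fit(t,uv,1); b=fit([[-.15,-.105,.004],[-.15,.105,.004],[.15,.105,.004],[.15,-.105,.004]],[[33,247],[155,52],[462,150],[362,370]],0)
print('dist',np.linalg.norm(a[:2]-b[:2]))
```

```text
[ 4.983000e-01  3.245000e-01  1.952504e+02 -1.856100e+00  5.000000e-03] 1.41
[4.898000e-01 3.182000e-01 1.973868e+02 0.000000e+00 5.000000e-03] 0.88
dist 0.010558341992290625
```

```bash
python3 -m handwheel '[-2,0,0,0, -2,0,10,0, -2,0,15,0, -2,-5,15,0, -2,-5,15,0, -2,-5,15,0, -2,-5,15,0, -2,-5,15,0, -2,-5,15,0, -2,-5,15,0]'
python3 - <<'E'
from h import *
c=cap('top');s=cap('side')
cv2.imwrite('pics/g23.png',np.hstack([cv2.resize(s['image'][140:280,200:340,::-1],(400,400),interpolation=cv2.INTER_CUBIC),cv2.resize(c['image'][90:290,170:370,::-1],(400,400),interpolation=cv2.INTER_CUBIC)]))
E
```

```text
time_s: 87.0
tcp_pos: [0.7581, -0.2404, 0.3013]
eef_rot: [-115.8, 90.0, 169.3]
contact_force: [0.1, 0.7, -0.7]
gripper_width: 0.0449
```

View pics/g23.png

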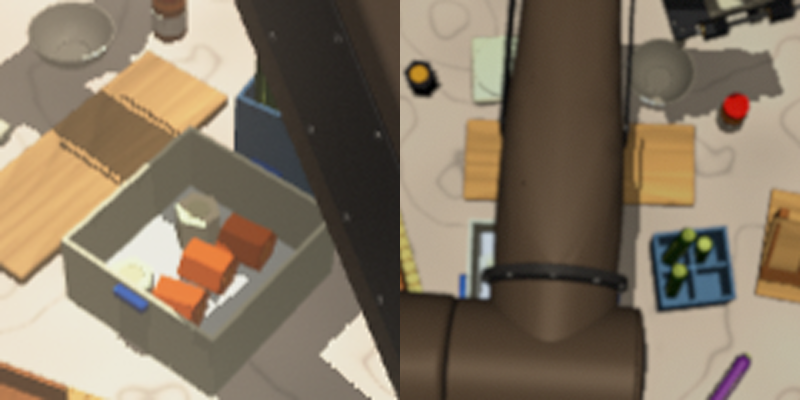

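Side crop: all five chunks lie below the tub rim, radishes at (197,213) and (133,275), carrots at (247,240), (207,265) and (180,300). Top crop: the three cucumbers are in separate wells at (688,236), (704,243) and (680,272). The bowl and jar are in place and the arm is clear, so I'll hand in.

```bash
python3 -c "
from plant import workorder
print(workorder.close_job())"
```

```text
the job is handed in; nothing more can be done
None
```

The job is handed in at about 87 s of the 208 s allowed. I stood the three cucumbers in separate wells of the crock and put the three carrots into the tray with the two radishes. I then tipped the tray over the tub by easing the grip, and set it back on its mat.

**Last checks**
- **Chunks:** all five lie in the tub below the rim.
- **Cucumbers:** all three stand in separate wells. They lean slightly, at most about 11° by the size of the wells; I did not measure the lean.
- **Tray:** it is empty and about 11 mm from the mat's centre. The fit reads a pitch of about 1.9°, which I take as image noise, but it does not prove the tray lies exactly flat.
- **Bystanders:** the bowl and spice jar look unmoved. The arm partly hid the scale in the last picture, but I saw no sign that it moved.

**What went differently**
- One carrot was knocked aside on the board during the run, so I measured it again before grasping it.
- The loaded tray drooped about 9° as I first lifted it. It held there all the way to the tub, and no chunks slid.
- The top and side cameras disagreed by 2–6 mm, so I used their average.

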